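# Lock up the filter press with the extension tube

## Robot

A 6-joint arm with a two-finger parallel gripper is mounted at the origin on the work surface. World frame = base frame: x ahead of the robot, y to its left, z up, the work surface at z = 0. Lengths are in m, angles in degrees, forces in N, time in s.
With the tool pointing down it reaches from about 0.4 to 0.825 m from the base axis. Payload 7 kg.
Tool frame: the origin (TCP) lies at the very end of the fingers, on their centre line; the grasp point (between the pads) lies 19 mm behind it (grasp_offset is the x of the grasp point in the tool frame, in m); x points along the fingers, y is the direction in which the jaws open and shut, and the axes are right-handed (so a half turn about x gives the same grasp; the last joint's range is limited). The gripper opens to 88 mm and grips with 3 to 60 N. Pads are 19 mm wide; open, the fingers measure 130 mm over their backs; the gripper's body (78 mm by 193 mm) begins 47 mm behind the grasp point.
Start: joints at [-57.004, 20.546, 0.682, 0, -70.136, -16.507], TCP at [0.192, -0.647, 0.227] pointing down, gripper open.
Joint ranges: [-176.03, 176.03], [-82.01, 121.73], [-58.28, 71.71], [-173.87, 95.51], [-174.79, -0.11], [-173.66, 173.66]. Speed limits (degrees/s): [136.94, 136.94, 172.46, 180, 180, 180].

## Interface

Orientations are given as [roll, pitch, yaw] about the fixed x, y, z axes, in that order (R = Rz(yaw) Ry(pitch) Rx(roll)).
In Python, from plant import get_obs, snapshot, close_job, grasp_offset gives the robot as it stands.
- The arm moves only by the tool carry_out, never from a script. Its argument "series" is a list that holds one entry, the list of rows, each a list of 6 numbers: the shift along the tool's x, y, z in mm, then the turn, a rotation vector about the tool's x, y, z in degrees. A call has 1 to 10 rows; each row is the pose to reach, as a shift and turn from the pose commanded when the call began, along the tool's axes at that moment; what a row does not reach only later rows make up. A row lasts 1/8 s, in which the tool goes at most 62.5 mm and 10.7 degrees, less where a joint would pass 70% of its speed; a pose out of reach is approached as far as the arm can. A call with a gripper value outside its range is refused whole. "hand" is the gripper's target within -1 to 1 (shut at 1, half-way at 0, fully open at -1), set as the call begins (left out, the last holds). The fingers move at their own pace and stop on an object; the grip force is fixed at half the most. Time passes only in rows, so rows that repeat a pose let the fingers close. It gives the time, the measured TCP pose, the force and the opening at its end, in the units of the state.
- get_obs(): the state, without advancing time (a new reading comes with each control period).
- snapshot(name): name is "scene" or "top" or "wrist"; returns a dict with "color" (420x560x3 uint8, red, green, blue), "fx", "fy", "cx", "cy" (pixels), "eye" and "attitude" of the camera in the world. Camera axes: x right, y down, z forward; pixel columns grow to the right and rows downward; lengths in m; the calibration is good to about 2 mm. A picture is of the moment at which its call begins. There is no depth.
- close_job(): hands the job in, once; it reports no verdict.
The state is a dict: "clock": time; "joint_pos": joint angles; "qvel": joint speeds; "tau": joint torques, N m; "tool_pos": TCP position; "orientation": TCP orientation; "force": force on the tool from outside, world axes, zero at the start; "moment": the same for the moment, N m; "opening": finger opening in m.
Only numpy, scipy, OpenCV 4.12 (cv2) and the standard library are available. Lean on these libraries where they do the work, as an engineer would, in place of code of your own. Each camera call takes 0.05 s, during which the arm holds its last target.

## Task

Lock the small filter press: slip the square extension tube fully home over the short stub of the clamp handle and, with the tube, throw the handle over its dead point until you feel its tail come up firmly on the stop screw; then draw the tube off and lay it back flat on the white tile. Use gentle force: do not ram the tube on, and ease off as soon as the handle meets its stop instead of leaning on it. Touch the press with the tube only, never with the hand, do not drop the tube, and leave the other things on the bench where they are.

Things in the scene. Friction and masses are not known exactly. Their poses are not given: they have to be found in the camera images.
- press: Plate filter press, fixed: grey base 100 x 300 x 14 mm; toggle clamp, crosshead, steel pressure plate, three white plates, fixed head; 150 mm wide, 112 high. Origin on the bench under the handle's pivot pin. +y runs along the press from the clamp to the fixed head (base y -48 to +252 mm); the handle sticks out on its -x side, towards the robot. z up.
- clamp_pivot (a point): Axis of the handle's vertical pivot pin, at the height of the stub's axis, 62 mm above the bench. The handle swings level about this fixed point. Closing is clockwise seen from above (open: leaning about 0.7 to 0.9 rad from press -x towards press -y). Stub along press -x: dead point. Tail on the stop screw: 0.04 to 0.13 rad further, as the screw happens to be set.
- stub_root (a point): On the handle (hub 32 mm wide; round steel stub 13 mm thick, 50 mm free length, hemispherical end; short tail behind the hub): centre of the outer face of the 22 mm wide collar at the stub's root, 26 mm from the pivot axis. x points outwards along the stub, z up. Tube fully home: its mouth meets this face.
- stub_tip (a point): Rounded free end of the stub, on its axis, 76 mm from the pivot axis. Torque to close the handle: 0.5 Nm of pin friction throughout; from 0.62 rad before the dead point the gaskets add to it, at most 1.3 Nm more near 0.35 rad, nothing at the dead point, and beyond it they help, by 0.2 to 0.6 Nm at the stop: it stays where it is left and must be driven on to its stop.
- handle_collar: Collar at the root of the stub, 22 mm in diameter, 10 mm long, its outer face 26 mm from the pivot axis. Origin on the stub's axis at its inner face, x outwards.
- bar_mid (a point): Centre of the extension tube: plain aluminium square tube, 22 x 22 mm outside, 16 x 16 mm bore, 200 mm long, 0.14 kg, lying on the white tile. x axis along the tube towards its open mouth; the other end is closed by a flush black plug. It starts with the mouth pointing roughly away from the robot.
- bar_mouth (a point): Centre of the tube's open mouth, 100 mm from bar_mid.
- tile: White flat ceramic tile 280 x 160 x 6 mm, fixed, left or right in front of the press, long side along its x axis, origin at the centre of its underside on the bench. The tube starts on it and is laid back on it, in any direction, with its middle at least 10 mm inside the tile's edge.
- tray: Shallow steel tray 250 x 150 mm, 18 mm high, fixed, with a spatula and a rod in it; left of or right of the press's front, on the side where the tile is not. Origin at the centre of its underside.
- spatula: Bystander in the tray: flat spatula about 190 mm long. Origin under its middle.
- rod: Bystander in the tray: solid steel rod 10 mm thick, 150 mm long. Origin under its middle.
- beaker: Bystander: glass beaker 72 mm wide, 95 mm high. Origin at its foot.
- flask: Bystander: conical flask with cork, 76 mm wide, 122 mm high. Origin at its foot.
- reagent: Bystander: amber jar with black cap, 68 mm wide, 140 mm high. Origin at its foot.
- cork_ring: Bystander between robot and press: cork flask ring, 84 mm wide, 24 mm high. Origin at its foot.
- vial: Bystander in front of the press's plates: glass vial with cap, 28 mm wide, 50 mm high. Origin at its foot.
- boss: Bystander: aluminium boss head with a screw, about 65 x 26 x 24 mm. Origin at its foot.
- stop_block: Threaded block of the stop screw (8 mm thick, end rounded), behind the pivot, 45 mm to press +x and 22 mm to -y of it, 62 mm above the bench; the screw points to press +y and the handle's tail (12 mm wide, 52 mm long) comes to rest on its end. How far the screw is turned in differs by 4 mm and is not given: feel for it. A gentle push there is 5 to 25 N on the screw.
Mind the look-alikes: they are no part of the job. Of the things like the part that bears bar_mid, leave any that is red; of the rest the smaller one is meant.

How it is judged (in metres and radians):
On the way, in this order (a step that is already met when the one before it is completed fails the run):
1. The tube is fully home on the open handle's stub: mouth within 6 mm of the collar, handle not yet closed (distance between bar_mouth and stub_root below 0.006 m and angle between the x axis of bar_mid and the x axis of stub_root, either way round below 0.12 rad and y of stub_tip in the frame of press below -0.035 m), for 0.2 s.
2. With the tube still on the stub, the handle is past the dead point and its tail is pressed on the stop screw with over 4 N (y of stub_tip in the frame of press above 0.0015 m and contact force between stop_block and anything else above 4 N and distance between bar_mouth and stub_root below 0.012 m), for 0.2 s.
At the end, for the whole second after the job is handed in: The handle is still past the dead point (stub tip at least 1.5 mm beyond it in the press's y), and the tube lies flat and still on the white tile, its middle at least 10 mm inside the tile's edge (y of stub_tip in the frame of press above 0.0015 m and x of bar_mid in the frame of tile between -0.13 and 0.13 m and y of bar_mid in the frame of tile between -0.07 and 0.07 m and z of bar_mid in the frame of tile below 0.02 m and angle between bar_mid's own x axis and vertical between 1.5 and 1.64 rad and linear speed of bar below 0.01 m/s); the robot touches nothing.
It fails at once if The hand or arm touches the press or its handle (over 2 N) (contact force between any of the fingers, the arm and press above 2 N).
It fails at once if The tube is rammed on: over 40 N between tube and press while its mouth is more than 12 mm from the collar, or over 50 N on the collar ((distance between bar_mouth and stub_root above 0.012 m and contact force between bar and press above 40 N) or contact force between bar and handle_collar above 50 N).
It fails at once if The handle is leaned on its stop: over 28 N on the stop screw (contact force between stop_block and anything else above 28 N).
It fails at once if The tube is dropped: it is clear of everything with its middle more than 40 mm above the bench (height (world z) of bar_mid above 0.04 m and contact force between bar and anything else below 0.01 N).
It fails at once if A bystander is moved by more than 25 mm (distance of any of spatula, rod, beaker, flask, reagent, cork_ring, vial, boss from where it was at the start of the episode above 0.025 m).
It also fails if it takes over 72 s, if anything falls off the work surface, if the arm or the gripper's body presses on something with over 40 N, if the wrist force passes 120 N, or if a joint passes its speed limit or range.

## Working session

There is one attempt and no reset: what is moved stays moved. The work goes in short steps, Python scripts to look and compute and a tool call to move; the robot and the scene stay as the last step left them, time stands still between calls to the robot, and variables do not carry over. Pictures are saved under pics/ and viewed, and the job is handed in when it is done.

Besides the shell and the picture viewer there is one more tool, called after "Call:" by a JSON object that holds its "fn" and its "kwargs". carry_out: Moves the arm, as the interface text tells. Its arguments: {"type":"object","properties":{"series":{"type":"array","items":{"type":"array","items":{"type":"array","items":{"type":"number"}}}},"hand":{"type":"number"}},"required":["series"]}

```bash
ls; mkdir -p pics
python3 - <<'E'
from plant import get_obs, snapshot, grasp_offset
import cv2
print(get_obs(), grasp_offset)
for n in ("scene","top","wrist"):
    s=snapshot(n); cv2.imwrite(f"pics/{n}0.png",s["color"][:,:,::-1]); print(n,{k:s[k] for k in s if k!="color"})
E
```

```text
pics
{'clock': 0.0, 'joint_pos': array([-5.70010354e+01,  2.05923562e+01,  6.34579191e-01, -1.97724495e-02,
       -7.01349547e+01, -1.65071447e+01]), 'qvel': array([-0.00428381, -0.02298459, -0.00500486,  0.03825987,  0.02678399,
        0.05514266]), 'tau': array([-3.29181212e-04, -5.82721174e+01,  2.93075484e+01,  6.99774876e+00,
        7.04835678e-03, -1.70997755e-04]), 'tool_pos': array([ 0.19146131, -0.64678057,  0.22561949]), 'orientation': array([ 95.17437241,  89.90542316, 111.6594584 ]), 'force': array([-0.71053796,  0.18705532, -0.1956348 ]), 'moment': array([-0.00968707, -0.003507  , -0.01287229]), 'opening': 0.0872432929341163} -0.0188
scene {'fx': 485.3867168424827, 'fy': 485.3867168424827, 'cx': 279.37651018456563, 'cy': 214.2843095882774, 'eye': array([ 1.05527523, -0.52284017,  1.14772123]), 'attitude': array([-142.85205657,   -0.62153469,   43.98371512])}
top {'fx': 462.71544210938634, 'fy': 462.71544210938634, 'cx': 280.0336376833882, 'cy': 212.29143634611296, 'eye': array([0.3207309 , 0.05274741, 1.64079099]), 'attitude': array([-173.5213684 ,    0.82911852,  -90.53086575])}
wrist {'fx': 373.15242578546463, 'fy': 373.15242578546463, 'cx': 285.18555500096653, 'cy': 213.12646241964396, 'eye': array([ 0.12413309, -0.66808985,  0.38389641]), 'attitude': array([ 1.64867128e+02, -9.90149387e-02,  1.06484319e+02])}
```

View pics/scene0.png

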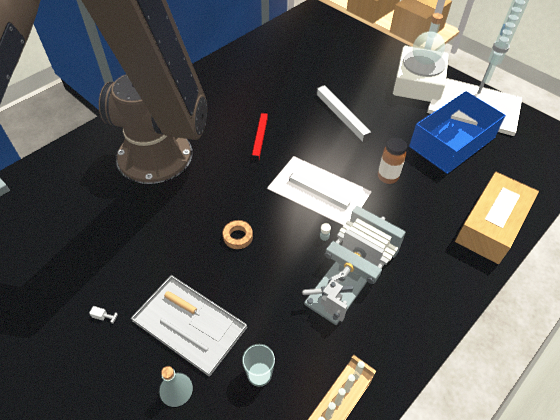

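View pics/top0.png

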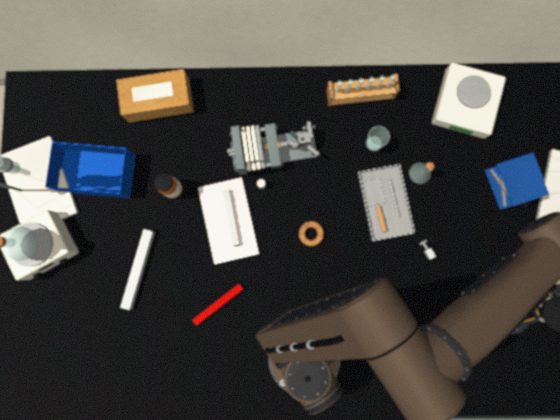

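View pics/wrist0.png

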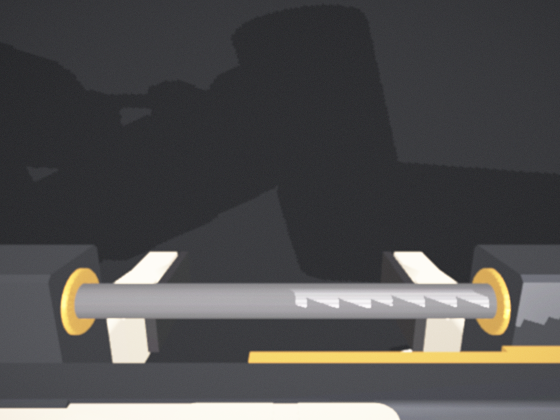

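The tube candidates in the top view are the light tube on the white tile (233,217), a longer light bar lying on the bench (138,270), and a red bar (218,304). The tube is described as lying on the tile and as the smaller of the non-red ones, so I choose (233,217). I'll check it in a close crop.

```bash
cat > h.py <<'E'
import numpy as np, cv2
from scipy.spatial.transform import Rotation as R
from plant import get_obs, snapshot, grasp_offset
class Cam:
    def __init__(s,n):
        d=snapshot(n); s.img=d["color"][:,:,::-1].copy(); s.K=np.array([[d["fx"],0,d["cx"]],[0,d["fy"],d["cy"]],[0,0,1]])
        s.e=np.array(d["eye"]); s.R=R.from_euler("xyz",d["attitude"],degrees=True).as_matrix()
    def ray(s,u,v): return s.R@np.linalg.solve(s.K,[u,v,1.])
    def onz(s,u,v,z):
        r=s.ray(u,v); return s.e+r*(z-s.e[2])/r[2]
    def proj(s,p):
        c=s.R.T@(np.asarray(p)-s.e); q=s.K@c; return q[:2]/q[2]
def crop(c,u0,v0,u1,v1,k,name): cv2.imwrite(f"pics/{name}.png",cv2.resize(c.img[v0:v1,u0:u1],None,fx=k,fy=k,interpolation=cv2.INTER_CUBIC))
def tri(a,pa,b,pb):
    A=[];B=[]
    for c,p in((a,pa),(b,pb)):
        r=c.ray(*p); r/=np.linalg.norm(r); P=np.eye(3)-np.outer(r,r); A.append(P);B.append(P@c.e)
    return np.linalg.solve(sum(A),sum(B))
def tool():
    o=get_obs(); return o["tool_pos"],R.from_euler("xyz",o["orientation"],degrees=True).as_matrix()
E
python3 - <<'E'
from h import *
t=Cam("top"); s=Cam("scene")
crop(t,190,100,330,270,3,"ct"); crop(s,260,150,410,330,3,"cs")
p,Rm=tool(); print(Rm.round(3))
for q in [(233,217),(138,270),(218,304)]: print(t.onz(*q,0.017))
E
```

```text
[[-0.    -0.284  0.959]
 [ 0.001  0.959  0.284]
 [-1.     0.001 -0.   ]]
[0.49042406 0.24088559 0.017     ]
[0.30760514 0.57331667 0.017     ]
[0.1882623  0.29220831 0.017     ]
```

View pics/ct.png

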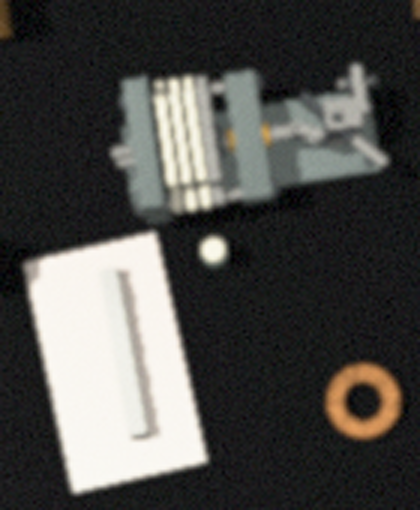

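View pics/cs.png

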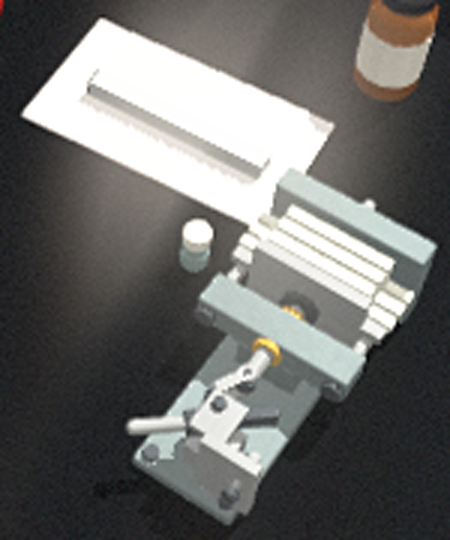

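The crop confirms it. The tube lies on the white tile with its long axis roughly along world x, and the mouth is at the far end, around (230,190) in the top view. Next I'll find the tile, pivot and stub coarsely and move the wrist camera over the tile.

Call:
{"fn": "carry_out", "kwargs": {"series": [[[-55,340,424,0,0,0],[-55,340,424,0,0,0],[-55,340,424,0,0,0],[-55,340,424,0,0,0],[-55,340,424,0,0,0],[-55,340,424,0,0,0],[-55,340,424,0,0,0],[-55,340,424,0,0,0],[-55,340,424,0,0,0],[-55,340,424,0,0,0]]]}}

```text
clock: 1.5
tool_pos: [0.5033, -0.1985, 0.2817]
orientation: [-0.1, 90.0, 16.6]
force: [0.1, 0.2, 0.2]
opening: 0.0878
```

```bash
cat >> h.py <<'E'
def delta(target, yaw=None, ref=None):
    """tool-axes shift (mm) and rotvec (deg) to TCP target, tool down with tool z along yaw(deg)"""
    p,Rm=tool() if ref is None else ref
    d=Rm.T@(np.asarray(target)-p)*1000
    out=d
    rv=np.zeros(3)
    if yaw is not None:
        a=np.radians(yaw); z=np.array([np.cos(a),np.sin(a),0]); x=np.array([0,0,-1.]); y=np.cross(z,x)
        T=np.column_stack([x,y,z]); rv=R.from_matrix(Rm.T@T).as_rotvec(degrees=True)
    return d.round(1),rv.round(2)
def st():
    o=get_obs(); p,Rm=tool(); print("t",round(o["clock"],2),"p",p.round(4),"yawz",np.degrees(np.arctan2(Rm[1,2],Rm[0,2])).round(2),"zdown",Rm[2].round(4),"F",o["force"].round(2),"M",o["moment"].round(3),"open",round(o["opening"],4),"j",o["joint_pos"].round(1))
E
python3 - <<'E'
from h import *
st(); print(delta([.44,.235,.30],7))
E
```

```text
t 1.5 p [ 0.5033 -0.1985  0.2817] yawz 16.71 zdown [-1.e+00 -0.e+00  6.e-04] F [0.13 0.19 0.2 ] M [-0.074  0.035  0.011] open 0.0878 j [ -0.8   6.  -11.2  -0.  -72.7 -72.5]
(array([-18.3, 433.3,  64. ]), array([ 9.71,  0.03, -0.  ]))
```

Call:
{"fn": "carry_out", "kwargs": {"series": [[[0,210,0,10,0,0],[0,210,0,10,0,0],[0,210,0,10,0,0],[0,210,0,10,0,0],[0,210,0,10,0,0],[0,210,0,10,0,0]]]}}

```text
clock: 2.25
tool_pos: [0.4419, -0.0, 0.2816]
orientation: [-34.1, 90.0, -27.6]
force: [0.8, -0.3, -0.4]
opening: 0.0874
```

Run:
```python
from h import *
st(); c=Cam("wrist"); cv2.imwrite("pics/w1.png",c.img); import pickle; pickle.dump(c,open("w1.pkl","wb")); print(delta([.44,.235,.30],7))
```

```text
t 2.25 p [ 0.4419 -0.      0.2816] yawz 6.49 zdown [-1.e+00 -1.e-04  1.e-04] F [ 0.77 -0.33 -0.44] M [ 0.004 -0.006  0.019] open 0.0874 j [  25.7   -4.2  -21.7    0.   -72.5 -109.2]
(array([-18.5, 234. ,  24.4]), array([-0.56, -0.01,  0.01]))
```

View pics/w1.png

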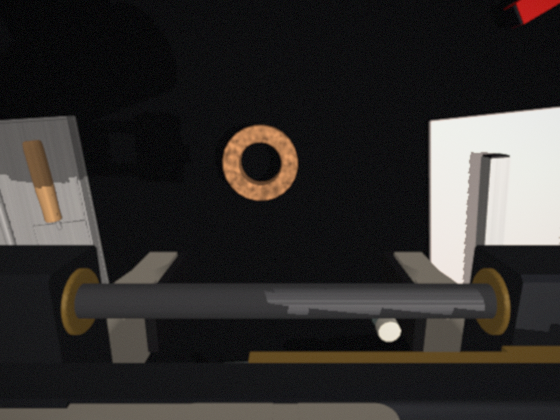

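The wrist camera sees the -tool-z side. A half-turned grasp therefore lets it see the tube's mouth and the stub, so I'll flip the tool on the way to the tile.

Call:
{"fn": "carry_out", "kwargs": {"series": [[[-18,244,-65,-10,0,0],[-18,244,-65,-20,0,0],[-18,244,-65,-30,0,0],[-18,244,-65,-40,0,0],[-18,244,-65,-50,0,0],[-18,244,-65,-60,0,0],[-18,244,-65,-70,0,0],[-18,244,-65,-80,0,0],[-18,244,-65,-90,0,0],[-18,244,-65,-90,0,0]]]}}

```text
clock: 3.55
tool_pos: [0.3505, 0.2349, 0.2993]
orientation: [150.5, 90.0, -113.2]
force: [0.6, -0.1, 0.2]
opening: 0.0874
```

Call:
{"fn": "carry_out", "kwargs": {"series": [[[0,0,0,-10,0,0],[0,0,0,-20,0,0],[0,0,0,-30,0,0],[0,0,0,-40,0,0],[0,0,0,-50,0,0],[0,0,0,-60,0,0],[0,0,0,-70,0,0],[0,0,0,-80,0,0],[0,0,0,-90,0,0],[0,0,0,-90,0,0]]]}}

```text
clock: 4.8
tool_pos: [0.3502, 0.2352, 0.2995]
orientation: [61.0, 90.0, -112.9]
force: [0.2, -0.3, -0.1]
opening: 0.0874
```

Run:
```python
from h import *
st(); c=Cam("wrist"); cv2.imwrite("pics/w2.png",c.img); import pickle; pickle.dump(c,open("w2.pkl","wb"))
```

```text
t 4.8 p [0.3502 0.2352 0.2995] yawz -173.84 zdown [-1.e+00  2.e-04  1.e-04] F [ 0.19 -0.26 -0.1 ] M [-0.123  0.123 -0.051] open 0.0874 j [ 60.9  -6.9 -21.7   0.  -75.2  35.2]
```

View pics/w2.png

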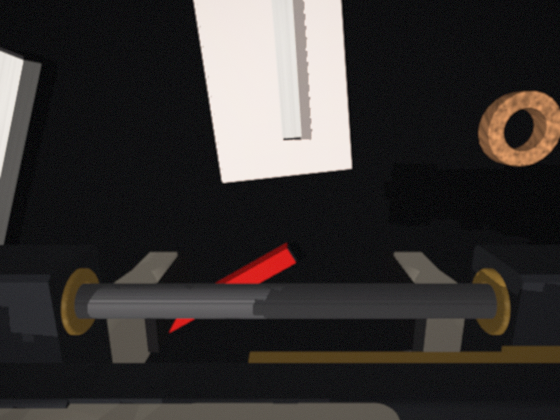

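Call:
{"fn": "carry_out", "kwargs": {"series": [[[0,0,-100,0,0,0],[0,0,-100,0,0,0],[0,0,-100,0,0,0],[0,0,-100,0,0,0]]]}}

```text
clock: 5.35
tool_pos: [0.449, 0.2465, 0.2991]
orientation: [35.1, 89.9, -138.6]
force: [0.1, -0.7, -1.1]
opening: 0.0877
```

Run:
```python
from h import *
st(); c=Cam("wrist"); cv2.imwrite("pics/w3.png",c.img); import pickle; pickle.dump(c,open("w3.pkl","wb"))
```

```text
t 5.35 p [0.449  0.2465 0.2991] yawz -173.75 zdown [-1.e+00  6.e-04  9.e-04] F [ 0.14 -0.69 -1.14] M [-0.117  0.187  0.017] open 0.0877 j [ 50.7   2.7 -12.6  -0.  -74.7  45.5]
```

View pics/w3.png

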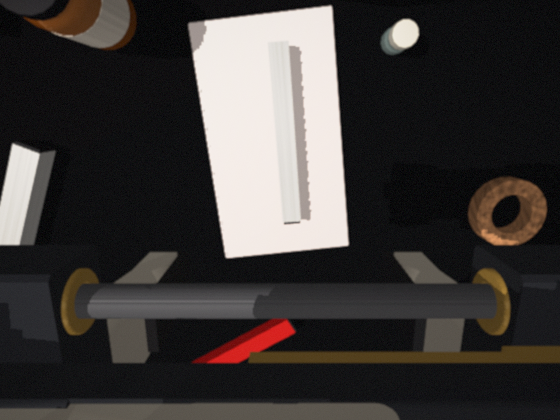

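Run:
```python
from h import *
import pickle; c=pickle.load(open("w3.pkl","rb"))
a=c.img[30:240,255:320]
a=cv2.normalize(a.astype(float)-170,None,0,255,cv2.NORM_MINMAX) if 0 else np.clip((a.astype(float)-130)*2.1,0,255)
A=cv2.resize(a[:100].astype('uint8'),None,fx=6,fy=6,interpolation=cv2.INTER_NEAREST);B=cv2.resize(a[110:].astype('uint8'),None,fx=6,fy=6,interpolation=cv2.INTER_NEAREST)
cv2.imwrite("pics/w3z.png",np.hstack([A,B[:600]]))
g=cv2.cvtColor(c.img,cv2.COLOR_BGR2GRAY)
for v in (60,100,140,180,210): print(v,g[v,262:312])
```

```text
60 [237 236 238 238 237 237 235 229 226 225 223 222 222 223 221 219 221 223
 224 221 217 218 220 222 223 225 221 207 174 160 160 160 159 160 159 158
 159 166 200 232 237 237 237 238 237 237 237 237 236 237]
100 [239 238 238 239 238 238 238 237 239 238 235 228 227 226 226 225 227 226
 225 225 226 227 226 223 222 224 227 227 228 225 209 170 159 161 160 160
 161 159 161 159 166 206 235 238 238 238 238 238 237 238]
140 [239 238 239 239 239 239 238 238 239 239 239 239 239 236 230 226 225 225
 223 227 226 227 226 226 225 224 223 223 225 228 229 228 223 199 168 158
 160 159 160 160 159 163 182 211 229 236 238 238 238 238]
180 [238 239 238 238 238 238 238 239 238 238 238 238 238 239 238 238 236 230
 223 221 221 221 222 223 226 225 224 221 221 220 220 223 225 225 224 215
 186 164 159 157 159 159 157 158 163 198 233 236 237 237]
210 [237 237 237 237 238 238 238 237 237 238 238 237 237 238 238 237 238 237
 237 233 225 219 218 222 224 224 224 224 223 222 221 222 219 221 223 225
 223 214 185 160 157 156 156 156 155 156 158 162 178 212]
```

View pics/w3z.png

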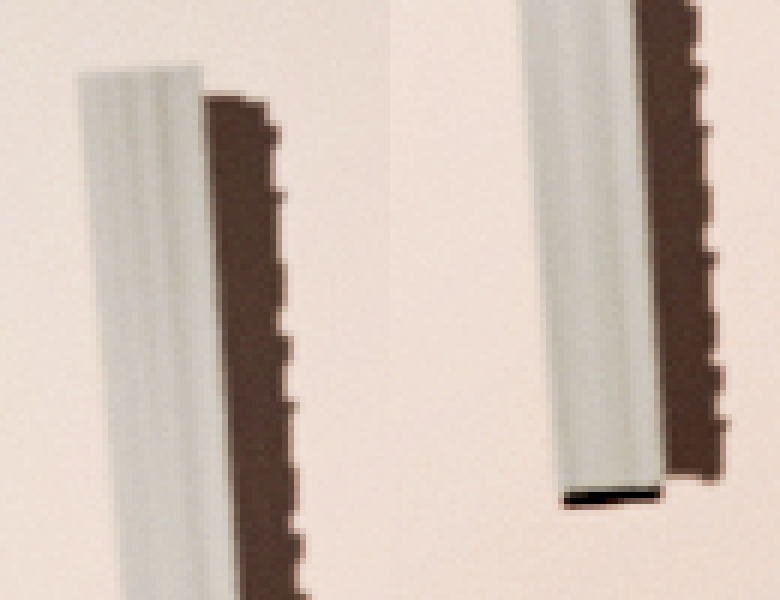

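Run:
```python
from h import *
import pickle; c=pickle.load(open("w3.pkl","rb")); print(c.e)
P=[c.onz(u,v,.028) for u,v in((268,42),(288.8,41),(283.4,221.3),(300.3,221))]
m=(P[0]+P[1])/2; q=(P[2]+P[3])/2; print(m,q,np.linalg.norm(m-q),np.linalg.norm(P[0]-P[1]),np.linalg.norm(P[2]-P[3]))
d=(m-q); yaw=np.degrees(np.arctan2(d[1],d[0])); d/=np.linalg.norm(d); mid=(m+q)/2; print(mid,yaw)
T=[c.onz(u,v,.006) for u,v in((190,24),(333,6),(226,258),(348,246))]; print(np.array(T).round(3),np.mean(T,0))
g=mid-.055*d; g[2]=.10
print(g, delta(g,yaw+180))
```

```text
[0.51913211 0.25314051 0.45722028]
[0.58930066 0.26783583 0.028     ] [0.39369547 0.23115114 0.028     ] 0.19901546526742336 0.02206068269789587 0.020270815333969145
[0.49149806 0.24949348 0.028     ] 10.622123068493739
[[0.6   0.367 0.006]
 [0.635 0.213 0.006]
 [0.329 0.309 0.006]
 [0.362 0.155 0.006]] [0.48132074 0.26103449 0.006     ]
[0.43744053 0.23935528 0.1       ] (array([199.5,   5.9,  12. ]), array([-4.29,  0.02, -0.01]))
```

Call:
{"fn": "carry_out", "kwargs": {"series": [[[60,6,12,-4.3,0,0],[120,6,12,-4.3,0,0],[180,6,12,-4.3,0,0],[240,6,12,-4.3,0,0],[240,6,12,-4.3,0,0],[240,6,12,-4.3,0,0]]]}}

```text
clock: 6.15
tool_pos: [0.4388, 0.2408, 0.0619]
orientation: [-154.8, 89.9, 36.0]
force: [0.3, -0.5, 0.7]
opening: 0.0877
```

Run:
```python
from h import *
st(); c=Cam("wrist"); cv2.imwrite("pics/w4.png",c.img); print(delta([.43744,.2394,.009],-169.4))
```

```text
t 6.15 p [0.4388 0.2408 0.0619] yawz -169.17 zdown [-1.     -0.0011 -0.0023] F [ 0.33 -0.47  0.74] M [-0.085  0.073 -0.015] open 0.0877 j [ 51.3  14.3 -33.3   0.1 -42.3  49.5]
(array([53.4,  1.6,  2.3]), array([ 0.22, -0.21,  0.13]))
```

View pics/w4.png

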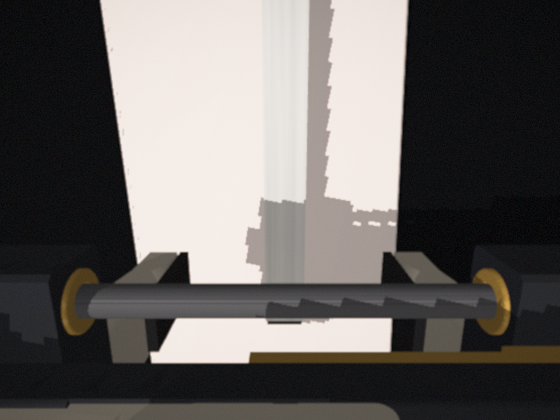

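The tube is centred at u≈285 and vertical between the fingers, so I'll go down and grip.

Call:
{"fn": "carry_out", "kwargs": {"series": [[[30,1,1,0,0,0],[48,1,2,0,0,0],[53,1,2,0,0,0],[53,1,2,0,0,0]]]}}

```text
clock: 6.7
tool_pos: [0.437, 0.2392, 0.0081]
orientation: [-144.3, 89.9, 46.5]
force: [-0.4, 0.4, 0.6]
opening: 0.0875
```

Call:
{"fn": "carry_out", "kwargs": {"hand": 1, "series": [[[0,0,0,0,0,0],[0,0,0,0,0,0],[0,0,0,0,0,0],[0,0,0,0,0,0],[0,0,0,0,0,0],[0,0,0,0,0,0]]]}}

```text
clock: 7.45
tool_pos: [0.4362, 0.2382, 0.0065]
orientation: [34.0, 90.0, -135.2]
force: [-0.1, -0.0, -0.4]
opening: 0.0329
```

Run:
```python
from h import *
st()
```

```text
t 7.45 p [0.4362 0.2382 0.0065] yawz -169.21 zdown [-1.e+00  1.e-04  1.e-04] F [-0.12 -0.05 -0.41] M [-0.156  0.145 -0.001] open 0.0329 j [ 51.3  19.1 -36.5  -0.  -34.4  49.4]
```

Call:
{"fn": "carry_out", "kwargs": {"series": [[[-1.5,0,0,0,0,0],[-1.5,0,0,0,0,0],[-1.5,0,0,0,0,0],[-1.5,0,0,0,0,0]]]}}

```text
clock: 7.95
tool_pos: [0.4362, 0.2382, 0.0081]
orientation: [62.7, 90.0, -106.5]
force: [-1.1, -0.2, 1.8]
opening: 0.0218
```

Run:
```python
from h import *
st()
```

```text
t 7.95 p [0.4362 0.2382 0.0081] yawz -169.21 zdown [-1.  0.  0.] F [-1.11 -0.16  1.82] M [-0.115  0.274 -0.024] open 0.0218 j [ 51.3  18.9 -36.5   0.  -34.6  49.4]
```

Run:
```python
from h import *
t=Cam("top"); s=Cam("scene")
crop(t,265,105,335,165,10,"ct2"); crop(s,285,240,365,330,8,"cs2")
```

Call:
{"fn": "carry_out", "kwargs": {"series": [[[-40,0,0,0,0,0],[-100,0,0,0,0,0],[-130,0,0,0,0,0],[-130,0,0,0,0,0],[-130,0,0,0,0,0]]]}}

```text
clock: 8.68
tool_pos: [0.4356, 0.2377, 0.1373]
orientation: [17.3, 89.9, -151.9]
force: [-0.3, -1.2, -1.2]
opening: 0.0216
```

View pics/ct2.png

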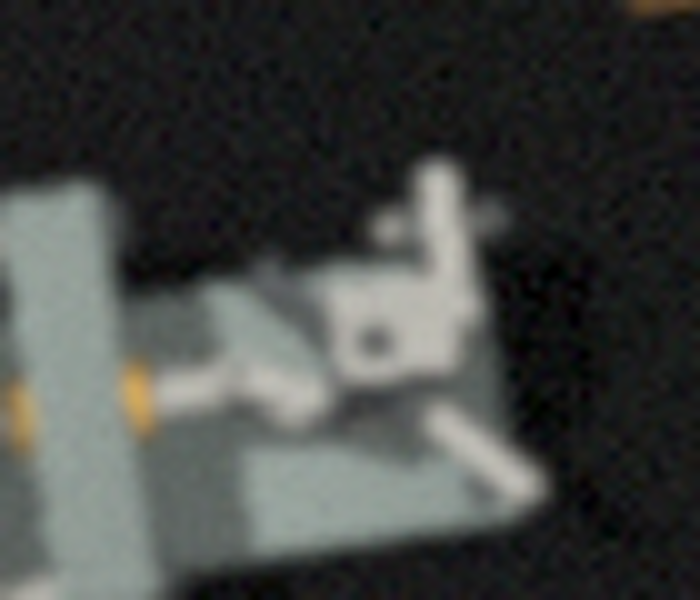

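View pics/cs2.png

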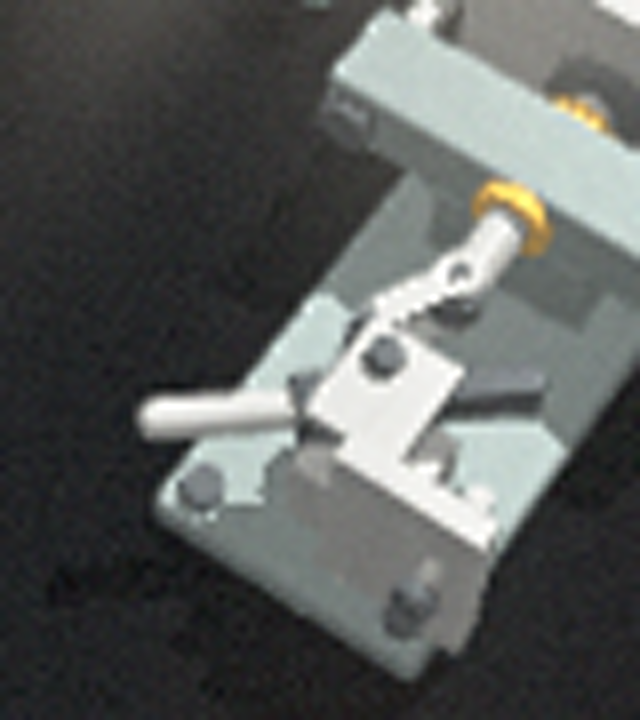

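Run:
```python
from h import *
t=Cam("top"); s=Cam("scene")
piv=tri(t,(302.7,139.2),s,(333,284.4)); tip=tri(t,(319.0,153.2),s,(303.3,292.3))
print(piv,tip)
def res(p,q): print(t.proj(p).round(1),s.proj(p).round(1))
res(piv,0);res(tip,0)
tipz=t.onz(319.0,153.2,.062); print("tip top@62",tipz, "scene@62", s.onz(303.3,292.3,.062))
r=t.onz((433/10+265),(412/10+105),.062); print("root top",r); d=tipz-r; print(np.linalg.norm(d),np.degrees(np.arctan2(-d[1],-d[0])))
r2=s.onz(290/8+285,412/8+240,.062); t2=s.onz(303.3,292.3,.062); d=t2-r2;print("scene",r2,np.linalg.norm(d),np.degrees(np.arctan2(-d[1],-d[0])))
# base edge for press yaw (z=.014): lower front edge corners in top
for q in((520,515),(165,570)): print(t.onz(265+q[0]/10,105+q[1]/10,.014))
st()
```

```text
[ 0.75059125 -0.00447338  0.09078625] [ 0.70586865 -0.06148322  0.06794158]
[302.1 138.6] [331.8 284.5]
[318.5 152.8] [302.4 292.4]
tip top@62 [ 0.70573927 -0.06361362  0.062     ] scene@62 [ 0.70539394 -0.05711929  0.062     ]
root top [ 0.73114547 -0.02680743  0.062     ]
0.044723269299704625 55.383858087642345
scene [ 0.73610699 -0.02399752  0.062     ] 0.045170156429522386 47.160956536976606
[ 0.70546129 -0.05976632  0.014     ]
[0.68697083 0.06764325 0.014     ]
t 8.78 p [0.4355 0.2375 0.1368] yawz -169.23 zdown [-1.      0.0014  0.0021] F [ 0.31 -0.94 -2.66] M [-0.117  0.179  0.045] open 0.0221 j [ 51.3   8.4 -28.6  -0.  -53.1  49.4]
```

Run:
```python
from h import *
print(delta([.582,-.216,.14],231.5))
```

```text
(array([ -2.7, 472.9, -59.1]), array([-4.073e+01,  1.400e-01, -3.000e-02]))
```

Call:
{"fn": "carry_out", "kwargs": {"series": [[[0,50,-6,-4,0,0],[0,100,-12,-9,0,0],[0,150,-19,-13,0,0],[0,200,-25,-17,0,0],[0,250,-31,-22,0,0],[0,300,-38,-26,0,0],[0,350,-44,-30,0,0],[0,400,-50,-35,0,0],[0,450,-56,-39,0,0],[-3,473,-59,-40.7,0,0]]]}}

```text
clock: 10.02
tool_pos: [0.5822, -0.2178, 0.1387]
orientation: [-53.0, 89.8, 178.5]
force: [-0.0, 1.1, -1.3]
opening: 0.0214
```

Call:
{"fn": "carry_out", "kwargs": {"series": [[[0,0,0,0,0,0],[0,0,0,0,0,0]]]}}

```text
clock: 10.28
tool_pos: [0.5819, -0.2151, 0.1397]
orientation: [-60.4, 89.9, 171.1]
force: [0.2, 0.4, -1.0]
opening: 0.0219
```

Run:
```python
from h import *
st(); c=Cam("wrist"); cv2.imwrite("pics/w5.png",c.img); import pickle; pickle.dump(c,open("w5.pkl","wb"))
```

```text
t 10.28 p [ 0.5819 -0.2151  0.1397] yawz -128.55 zdown [-1.     -0.002   0.0011] F [ 0.22  0.42 -0.98] M [-0.146  0.133  0.014] open 0.0219 j [ -2.3  19.4 -13.   -0.  -57.7 143.7]
```

View pics/w5.png

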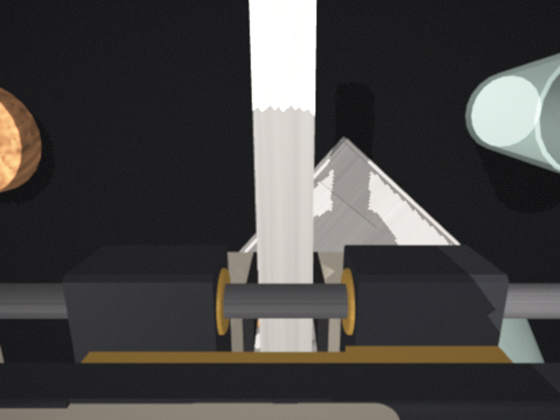

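The mouth is out of the wrist view here. I'll rise and step aside so the wrist camera looks down on the handle next to the tube.

Run:
```python
from h import *
print(delta([.629,-.061,.20],231.5))
```

```text
(array([ -60. ,  -59.1, -149.5]), array([-0.01,  0.05,  0.09]))
```

Call:
{"fn": "carry_out", "kwargs": {"series": [[[-60,0,0,0,0,0],[-60,-20,-50,0,0,0],[-60,-40,-100,0,0,0],[-60,-60,-150,0,0,0],[-60,-60,-150,0,0,0],[-60,-60,-150,0,0,0]]]}}

```text
clock: 11.08
tool_pos: [0.6287, -0.0596, 0.2009]
orientation: [-46.1, 90.0, -174.5]
force: [0.5, -0.3, -1.8]
opening: 0.0213
```

Run:
```python
from h import *
st(); c=Cam("wrist"); cv2.imwrite("pics/w6.png",c.img); import pickle; pickle.dump(c,open("w6.pkl","wb"))
```

```text
t 11.07 p [ 0.6287 -0.0596  0.2009] yawz -128.4 zdown [-1.e+00 -4.e-04  4.e-04] F [ 0.45 -0.27 -1.85] M [-0.254  0.098 -0.017] open 0.0213 j [ 12.3  17.5  -7.2  -0.  -65.3 129.3]
```

View pics/w6.png

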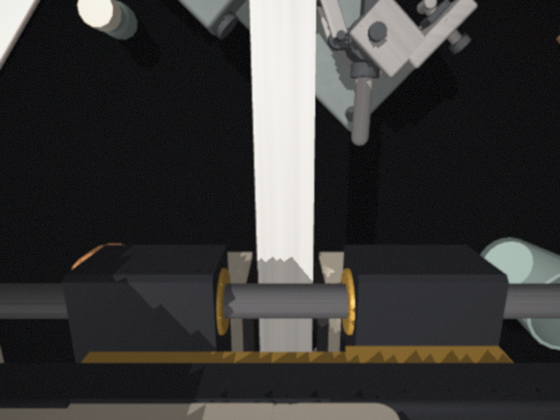

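Run:
```python
from h import *
import pickle; c=pickle.load(open("w6.pkl","rb"))
crop(c,315,0,445,160,5,"w6z")
```

```text
(no output)
```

View pics/w6z.png

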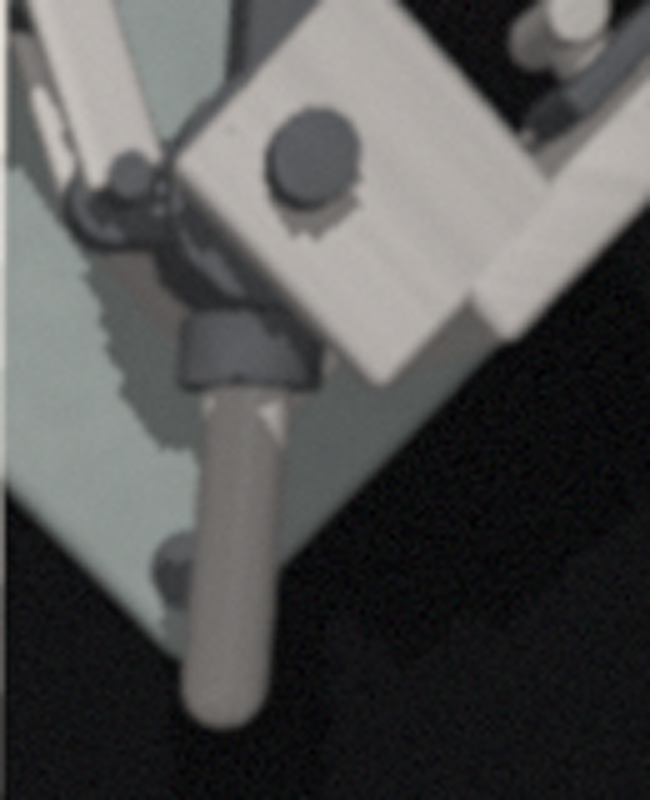

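Run:
```python
from h import *
import pickle; c=pickle.load(open("w6.pkl","rb")); print(c.e,tool()[0])
a=c.onz(363.8,79,.062);b=c.onz(360.1,138,.062);t=c.onz(359.8,146,.062)
d=a-b; yaw=np.degrees(np.arctan2(d[1],d[0])); d/=np.linalg.norm(d); print(a,b,t,yaw,np.linalg.norm(a-t))
# image width of stub
print(np.linalg.norm(c.onz(315+181/5,138,.062)-c.onz(315+270/5,138,.062)))
piv=t+.076*d; print("piv from tip",piv, "pin px at z=.09",c.onz(315+315/5,157/5,.09))
# tube axis in this view at z top = tcp+.009+.011
g=cv2.cvtColor(c.img,cv2.COLOR_BGR2GRAY)
zt=tool()[0][2]+.020
L=[]
for v in (20,60,100,140,180,220):
    r=g[v].astype(int); e=np.diff(r); l=230+np.argmax(e[230:275]); rr=295+np.argmin(e[295:330]); p=c.onz((l+rr)/2+.5,v,zt); q=c.onz(l+.5,v,zt)-c.onz(rr+.5,v,zt); L.append(p); print(v,l,rr,p.round(4),np.linalg.norm(q).round(4))
L=np.array(L); dd=L[0]-L[-1]; print("tube yaw",np.degrees(np.arctan2(dd[1],dd[0])))
# lateral offset from tool axis
p,Rm=tool(); print(((L-p)@Rm).round(4))
```

```text
[ 0.67251581 -0.00558372  0.35902294] [ 0.62863038 -0.06043114  0.20097147]
[ 0.73327883 -0.02356444  0.062     ] [ 0.70584575 -0.05739411  0.062     ] [ 0.70207708 -0.06229325  0.062     ] 50.960796466091224 0.04973399477971595
0.01391586368947206
piv from tip [ 0.74994583 -0.0032629   0.062     ] pin px at z=.09 [ 0.75201662 -0.00344069  0.09      ]
20 249 315 [0.6902 0.0183 0.221 ] 0.0222
60 250 315 [0.6825 0.0084 0.221 ] 0.0224
100 251 314 [ 0.6743 -0.0019  0.221 ] 0.0223
140 252 314 [ 0.6657 -0.0129  0.221 ] 0.0226
180 254 313 [ 0.6567 -0.0246  0.221 ] 0.0221
220 255 313 [ 0.6472 -0.0369  0.221 ] 0.0223
tube yaw 52.12100839189981
[[-0.02   -0.0008 -0.0999]
 [-0.02   -0.0007 -0.0874]
 [-0.02   -0.0007 -0.0742]
 [-0.02   -0.0005 -0.0603]
 [-0.02   -0.0003 -0.0455]
 [-0.02   -0.0001 -0.0299]]
```

The wrist view gives pivot (0.750,-0.003), stub tip (0.702,-0.062) and a stub direction of 51°, and both other cameras agree. Next is the pre-insertion pose, with the mouth about 20 mm in front of the tip.

Run:
```python
from h import *
print(delta([.591,-.1994,.053],230.5))
```

```text
(array([148. ,  57. , 132.2]), array([1.03, 0.02, 0.02]))
```

Call:
{"fn": "carry_out", "kwargs": {"series": [[[0,20,50,0,0,0],[0,40,100,1,0,0],[0,57,132,1,0,0],[40,57,132,1,0,0],[90,57,132,1,0,0],[130,57,132,1,0,0],[148,57,132,1,0,0],[148,57,132,1,0,0],[148,57,132,1,0,0]]]}}

```text
clock: 12.25
tool_pos: [0.5928, -0.1998, 0.0548]
orientation: [118.8, 89.9, -10.7]
force: [0.2, 0.2, -0.8]
opening: 0.0217
```

Run:
```python
from h import *
st(); 
t=Cam("top"); s=Cam("scene")
cv2.imwrite("pics/s7.png",s.img)
crop(t,265,105,395,205,6,"ct7"); crop(s,215,250,365,350,5,"cs7")
import pickle; pickle.dump((t,s),open("ts7.pkl","wb"))
print(delta([.591,-.1994,.053],230.5))
```

```text
t 12.25 p [ 0.5928 -0.1998  0.0548] yawz -129.5 zdown [-1.      0.0023 -0.0013] F [ 0.23  0.18 -0.8 ] M [-0.183  0.124 -0.032] open 0.0217 j [ -0.8  24.7 -17.6   0.  -47.5 141.2]
(array([ 1.9, -1.5,  1. ]), array([ 0.  , -0.1 , -0.15]))
```

View pics/ct7.png

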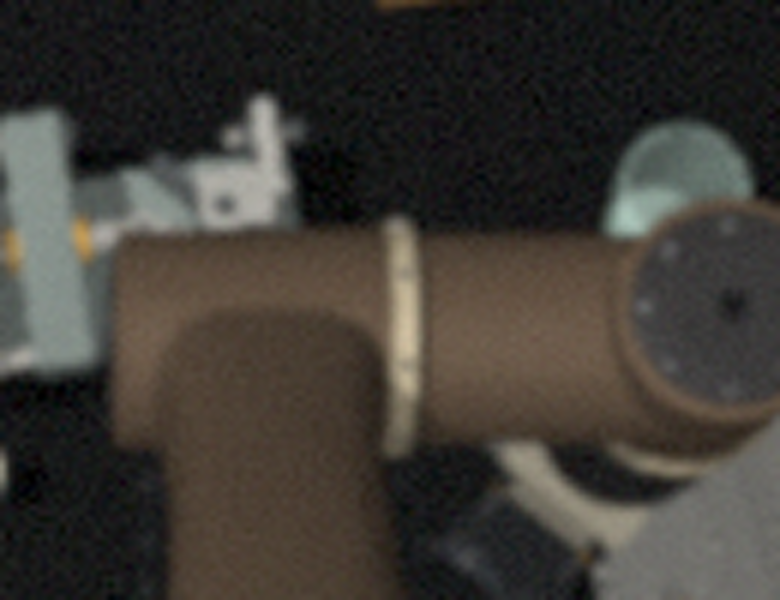

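View pics/cs7.png

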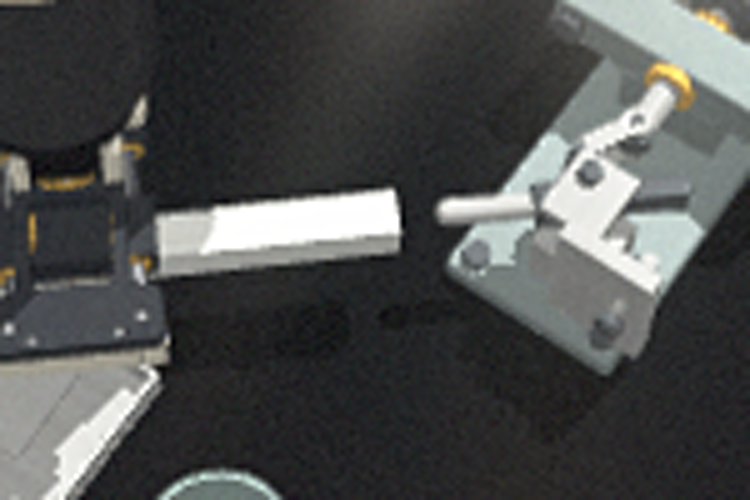

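Run:
```python
from h import *
import pickle; t,s=pickle.load(open("ts7.pkl","rb")); p,Rm=tool()
d=-Rm[:,2]; yd=Rm[:,1]
f=lambda q:((s.proj(q)-[215,250])*5).round(1)
for off in(.1,.1564):
  c=p+d*off+np.array([0,0,.009])
  for yy,zz in((.011,.011),(-.011,.011),(-.011,-.011),(0,0)): print(off,yy,zz,f(c+yd*yy+[0,0,zz]))
th=np.radians(51); dd=np.array([np.cos(th),np.sin(th),0]); piv=np.array([.74995,-.00326,.062])
print("tip",f(piv-.076*dd),"root",f(piv-.026*dd), "1mm z",f(piv+[0,0,.001])-f(piv),"1mm lat",f(piv+.001*np.array([dd[1],-dd[0],0]))-f(piv))
g=cv2.cvtColor(s.img,cv2.COLOR_BGR2GRAY)
```

```text
0.1 0.011 0.011 [282.5 241.4]
0.1 -0.011 0.011 [277.9 201.7]
0.1 -0.011 -0.011 [278.  222.6]
0.1 0 0 [280.2 231.9]
0.1564 0.011 0.011 [396.5 230.2]
0.1564 -0.011 0.011 [390.7 190.7]
0.1564 -0.011 -0.011 [389.2 211.7]
0.1564 0 0 [392.8 220.8]
tip [429.7 214.1] root [528.2 203.7] 1mm z [ 0.2 -0.9] 1mm lat [0.4 1.8]
```

Call:
{"fn": "carry_out", "kwargs": {"series": [[[0,0,-4,0,0,0],[0,0,-8,0,0,0],[0,0,-8,0,0,0]]]}}

```text
clock: 12.72
tool_pos: [0.597, -0.1929, 0.0533]
orientation: [127.8, 90.0, -1.7]
force: [1.0, 0.3, -1.0]
opening: 0.0217
```

```bash
cat >> h.py <<'E'
PIV=np.array([.74995,-.00326]); 
def rel(yaw=51.0):
    p,Rm=tool(); a=np.radians(yaw); d=np.array([np.cos(a),np.sin(a)]); v=PIV-p[:2]
    print("dist along to pivot",(v@d).round(4),"lat(left+)",(d[0]*-v[1]+d[1]*v[0]).round(4),"gap mouth-collar",((v@d)-.157-.026).round(4))
E
python3 - <<'E'
from h import *
st(); rel(); print(delta([.591+.008*.63,-.1994+.008*.777,.053],230.5))
E
```

```text
t 12.72 p [ 0.597  -0.1929  0.0533] yawz -129.48 zdown [-1.e+00  3.e-04 -3.e-04] F [ 1.04  0.32 -1.01] M [-0.196  0.128  0.021] open 0.0217 j [-1.000e-01  2.510e+01 -1.730e+01  0.000e+00 -4.760e+01  1.406e+02]
dist along to pivot 0.2436 lat(left+) -0.0005 gap mouth-collar 0.0606
(array([ 0.3, -0.6,  0.9]), array([ 0.02, -0.01, -0.02]))
```

Call:
{"fn": "carry_out", "kwargs": {"series": [[[0,-0.5,-4,0,0,0],[0,-0.5,-8,0,0,0],[0,-0.5,-11,0,0,0],[0,-0.5,-14,0,0,0],[0,-0.5,-17,0,0,0],[0,-0.5,-17,0,0,0]]]}}

```text
clock: 13.48
tool_pos: [0.6072, -0.1797, 0.053]
orientation: [109.0, 90.0, -20.5]
force: [-0.3, 0.1, -0.7]
opening: 0.0216
```

Run:
```python
from h import *
st(); rel()
s=Cam("scene"); crop(s,215,250,365,350,5,"cs8")
```

```text
t 13.47 p [ 0.6072 -0.1797  0.053 ] yawz -129.5 zdown [-1.  0. -0.] F [-0.31  0.05 -0.71] M [-0.178  0.143  0.021] open 0.0216 j [  1.1  25.5 -16.5   0.  -47.9 139.4]
dist along to pivot 0.2269 lat(left+) -0.0001 gap mouth-collar 0.0439
```

View pics/cs8.png

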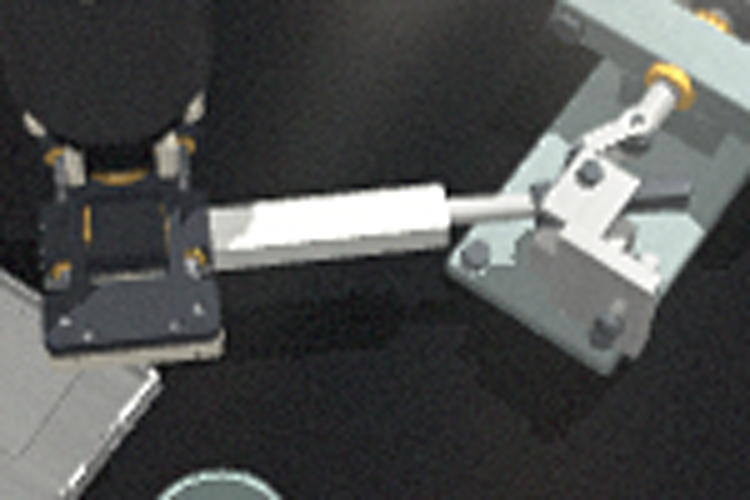

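The stub tip is inside the mouth with no force, so I'll continue gently.

Call:
{"fn": "carry_out", "kwargs": {"series": [[[0,0,-4,0,0,0],[0,0,-8,0,0,0],[0,0,-12,0,0,0],[0,0,-16,0,0,0],[0,0,-20,0,0,0],[0,0,-20,0,0,0]]]}}

```text
clock: 14.28
tool_pos: [0.62, -0.1641, 0.053]
orientation: [151.9, 90.0, 22.4]
force: [-0.2, 0.5, -1.0]
opening: 0.0217
```

Run:
```python
from h import *
st(); rel()
```

```text
t 14.28 p [ 0.62   -0.1641  0.053 ] yawz -129.49 zdown [-1.e+00  0.e+00 -1.e-04] F [-0.24  0.45 -0.97] M [-0.144  0.158  0.036] open 0.0217 j [  2.6  26.2 -15.4  -0.  -48.4 137.9]
dist along to pivot 0.2067 lat(left+) -0.0002 gap mouth-collar 0.0237
```

Call:
{"fn": "carry_out", "kwargs": {"series": [[[0,0,-4,0,0,0],[0,0,-8,0,0,0],[0,0,-12,0,0,0],[0,0,-15,0,0,0],[0,0,-17,0,0,0],[0,0,-17,0,0,0]]]}}

```text
clock: 15.02
tool_pos: [0.6308, -0.151, 0.053]
orientation: [157.5, 90.0, 28.0]
force: [-0.3, 0.6, -1.8]
opening: 0.0219
```

Run:
```python
from h import *
st(); rel()
s=Cam("scene"); crop(s,215,250,365,350,5,"cs9")
```

```text
t 15.03 p [ 0.6308 -0.151   0.053 ] yawz -129.5 zdown [-1.e+00  1.e-04 -2.e-04] F [-0.26  0.59 -1.81] M [0.083 0.184 0.069] open 0.0219 j [  3.7  26.7 -14.4  -0.  -48.8 136.8]
dist along to pivot 0.1899 lat(left+) -0.0004 gap mouth-collar 0.0069
```

View pics/cs9.png

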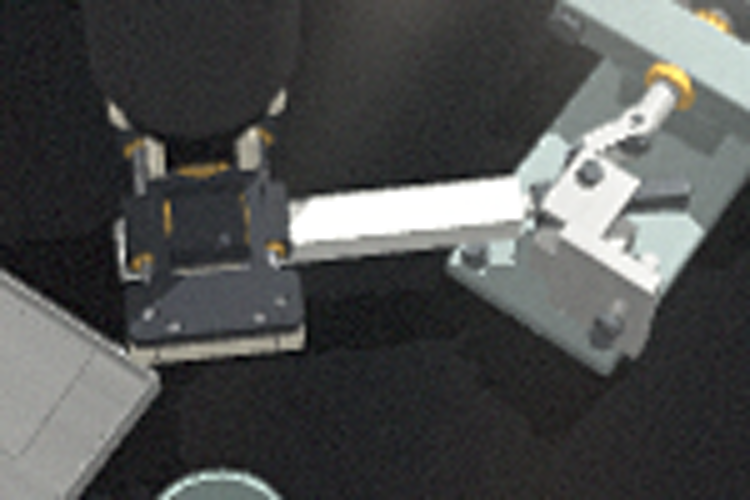

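Call:
{"fn": "carry_out", "kwargs": {"series": [[[0,0,-1,0,0,0],[0,0,-2,0,0,0],[0,0,-3,0,0,0],[0,0,-4,0,0,0],[0,0,-4,0,0,0]]]}}

```text
clock: 15.7
tool_pos: [0.6332, -0.1481, 0.0531]
orientation: [165.3, 90.0, 35.8]
force: [-0.3, 1.4, -1.1]
opening: 0.0217
```

Run:
```python
from h import *
st(); rel()
```

```text
t 15.7 p [ 0.6332 -0.1481  0.0531] yawz -129.51 zdown [-1.e+00  0.e+00 -1.e-04] F [-0.35  1.38 -1.11] M [-0.04   0.418  0.098] open 0.0217 j [  4.   26.9 -14.2  -0.  -49.  136.5]
dist along to pivot 0.186 lat(left+) -0.0004 gap mouth-collar 0.003
```

Call:
{"fn": "carry_out", "kwargs": {"series": [[[0,0,-1,0,0,0],[0,0,-2,0,0,0],[0,0,-2.5,0,0,0],[0,0,-2.5,0,0,0]]]}}

```text
clock: 16.2
tool_pos: [0.6348, -0.1462, 0.0531]
orientation: [155.9, 90.0, 26.4]
force: [-1.3, -0.4, -1.5]
opening: 0.0217
```

Run:
```python
from h import *
st(); rel()
```

```text
t 16.2 p [ 0.6348 -0.1462  0.0531] yawz -129.51 zdown [-1.e+00  0.e+00 -1.e-04] F [-1.3  -0.36 -1.47] M [-0.063  0.425  0.108] open 0.0217 j [  4.2  26.9 -14.   -0.  -49.  136.3]
dist along to pivot 0.1835 lat(left+) -0.0004 gap mouth-collar 0.0005
```

Call:
{"fn": "carry_out", "kwargs": {"series": [[[0,0,-0.7,0,0,0],[0,0,-1.4,0,0,0],[0,0,-1.4,0,0,0]]]}}

```text
clock: 16.58
tool_pos: [0.6357, -0.1451, 0.053]
orientation: [167.5, 90.0, 38.0]
force: [-0.9, -0.3, -1.2]
opening: 0.0217
```

Run:
```python
from h import *
st(); rel()
```

```text
t 16.57 p [ 0.6357 -0.1451  0.053 ] yawz -129.51 zdown [-1.  0. -0.] F [-0.87 -0.3  -1.25] M [-0.105  0.451  0.14 ] open 0.0217 j [  4.2  27.  -14.   -0.  -49.1 136.2]
dist along to pivot 0.1822 lat(left+) -0.0005 gap mouth-collar -0.0008
```

Call:
{"fn": "carry_out", "kwargs": {"series": [[[0,0,-0.7,0,0,0],[0,0,-1.4,0,0,0],[0,0,-2,0,0,0],[0,0,-2,0,0,0]]]}}

```text
clock: 17.08
tool_pos: [0.6358, -0.1444, 0.0528]
orientation: [-34.2, 89.9, -163.7]
force: [-4.0, -3.6, -0.9]
opening: 0.0218
```

Run:
```python
from h import *
st(); rel()
s=Cam("scene"); crop(s,285,260,345,310,10,"cs10")
```

```text
t 17.07 p [ 0.6358 -0.1444  0.0528] yawz -129.54 zdown [-1.     -0.0012  0.0018] F [-4.   -3.57 -0.91] M [-1.686  1.505  0.046] open 0.0218 j [  4.3  27.1 -13.9   0.  -49.2 136.1]
dist along to pivot 0.1815 lat(left+) -0.0001 gap mouth-collar -0.0015
```

View pics/cs10.png

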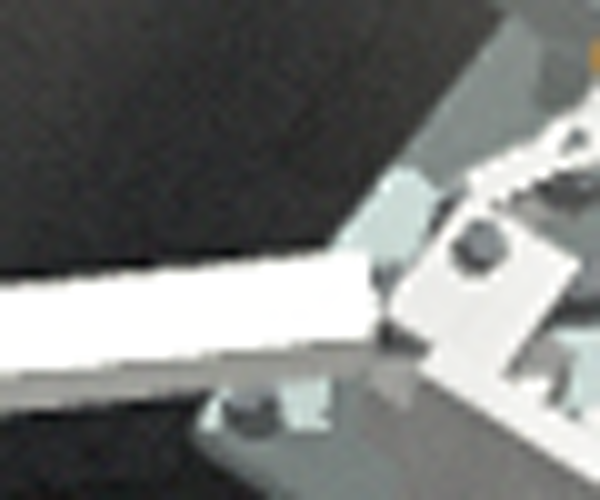

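The tube is home, with about 5 N axial force and a visible gap of about 0–1 mm. Next I compute the swing arc about the pivot, backed off about 1 mm.

```bash
cat >> h.py <<'E'
def arc(yaw0,r0,yaws,r=.1825,lead=0.5,z=None,yawtool0=None,lat0=0):
    def pose(a,rr,ty,zz=.053):
        b=np.radians(a); d=np.array([np.cos(b),np.sin(b)]); p=np.r_[PIV-rr*d,zz]
        k=np.radians(ty+180); zc=np.array([np.cos(k),np.sin(k),0]); x=np.array([0,0,-1.]); return p,np.column_stack([x,np.cross(zc,x),zc])
    p0,R0=pose(yaw0,r0,yawtool0 if yawtool0 is not None else yaw0)
    rows=[]
    for a in yaws:
        p,R1=pose(a,r,a-lead); rows.append(np.r_[(R0.T@(p-p0)*1000).round(1),R.from_matrix(R0.T@R1).as_rotvec(degrees=True)[0].round(1),0,0].tolist())
    return rows
E
python3 - <<'E'
from h import *
print(arc(51,.1802,[51,50,48.5,46.5,44.5,42,39.5,37,34.5,32],yawtool0=50.5))
E
```

```text
[[0.0, 0.0, 2.3, 0.0, 0.0, 0.0], [0.0, -3.2, 2.3, 1.0, 0.0, 0.0], [0.0, -7.9, 2.2, 2.5, 0.0, 0.0], [0.0, -14.3, 1.9, 4.5, 0.0, 0.0], [0.0, -20.6, 1.3, 6.5, 0.0, 0.0], [0.0, -28.5, 0.3, 9.0, 0.0, 0.0], [0.0, -36.4, -1.0, 11.5, 0.0, 0.0], [0.0, -44.2, -2.7, 14.0, 0.0, 0.0], [0.0, -51.9, -4.8, 16.5, 0.0, 0.0], [0.0, -59.5, -7.1, 19.0, 0.0, 0.0]]
```

Call:
{"fn": "carry_out", "kwargs": {"series": [[[0,0,2.3,0,0,0],[0,-3.2,2.3,1,0,0],[0,-7.9,2.2,2.5,0,0],[0,-14.3,1.9,4.5,0,0],[0,-20.6,1.3,6.5,0,0],[0,-28.5,0.3,9,0,0],[0,-36.4,-1,11.5,0,0],[0,-44.2,-2.7,14,0,0],[0,-51.9,-4.8,16.5,0,0],[0,-59.5,-7.1,19,0,0]]]}}

```text
clock: 18.38
tool_pos: [0.5964, -0.1011, 0.0537]
orientation: [117.1, 89.9, -31.5]
force: [3.5, -7.5, -2.5]
opening: 0.0217
```

```bash
cat >> h.py <<'E'
def pol():
    o=get_obs();p,Rm=tool(); v=PIV-p[:2]; r=np.linalg.norm(v); a=np.degrees(np.arctan2(v[1],v[0])); d=v/r; n=np.array([-d[1],d[0]])
    F=o["force"]; print("r",r.round(4),"ang",a.round(2),"F axial(toward piv)",(F[:2]@d).round(2),"F left",(F[:2]@n).round(2))
E
python3 - <<'E'
from h import *
st(); pol(); s=Cam("scene"); crop(s,245,240,365,340,6,"cs11")
print(arc(32,.1825,[29.5,27,24.5,22,20,18,16,15,15],yawtool0=31.5))
E
```

```text
t 18.38 p [ 0.5964 -0.1011  0.0537] yawz -148.67 zdown [-1.      0.0022 -0.0011] F [ 3.52 -7.54 -2.45] M [-3.249 -0.955 -0.4  ] open 0.0217 j [ 8.900e+00  2.320e+01 -2.050e+01  1.000e-01 -4.620e+01  1.123e+02]
r 0.1821 ang 32.49 F axial(toward piv) -1.08 F left -8.25
[[0.0, -8.0, -0.1, 2.5, 0.0, 0.0], [0.0, -15.9, -0.6, 5.0, 0.0, 0.0], [0.0, -23.8, -1.4, 7.5, 0.0, 0.0], [0.0, -31.7, -2.5, 10.0, 0.0, 0.0], [0.0, -38.0, -3.7, 12.0, 0.0, 0.0], [0.0, -44.2, -5.0, 14.0, 0.0, 0.0], [0.0, -50.4, -6.6, 16.0, 0.0, 0.0], [0.0, -53.4, -7.5, 17.0, 0.0, 0.0], [0.0, -53.4, -7.5, 17.0, 0.0, 0.0]]
```

View pics/cs11.png

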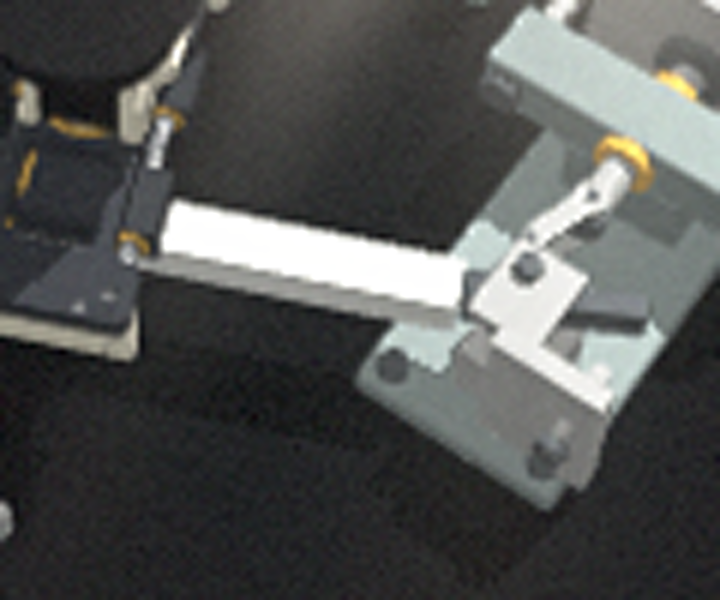

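Call:
{"fn": "carry_out", "kwargs": {"series": [[[0,-8,-0.1,2.5,0,0],[0,-15.9,-0.6,5,0,0],[0,-23.8,-1.4,7.5,0,0],[0,-31.7,-2.5,10,0,0],[0,-38,-3.7,12,0,0],[0,-44.2,-5,14,0,0],[0,-50.4,-6.6,16,0,0],[0,-53.4,-7.5,17,0,0],[0,-53.4,-7.5,17,0,0]]]}}

```text
clock: 19.55
tool_pos: [0.5741, -0.0518, 0.0535]
orientation: [100.6, 89.9, -65.0]
force: [1.7, -9.2, -1.0]
opening: 0.0221
```

Run:
```python
from h import *
st(); pol(); s=Cam("scene"); crop(s,245,240,365,340,6,"cs12")
print(arc(15,.1825,[14,13,12,11,10,9,8,8],yawtool0=14.5))
```

```text
t 19.55 p [ 0.5741 -0.0518  0.0535] yawz -165.61 zdown [-1.0e+00  1.3e-03 -3.0e-04] F [ 1.75 -9.23 -1.05] M [-3.187 -0.267 -0.419] open 0.0221 j [ 14.3  21.1 -24.1   0.1 -44.8  90. ]
r 0.1824 ang 15.42 F axial(toward piv) -0.77 F left -9.36
[[0.0, -3.2, -0.0, 1.0, 0.0, 0.0], [0.0, -6.4, -0.1, 2.0, 0.0, 0.0], [0.0, -9.6, -0.2, 3.0, 0.0, 0.0], [0.0, -12.7, -0.3, 4.0, 0.0, 0.0], [0.0, -15.9, -0.6, 5.0, 0.0, 0.0], [0.0, -19.1, -0.8, 6.0, 0.0, 0.0], [0.0, -22.3, -1.2, 7.0, 0.0, 0.0], [0.0, -22.3, -1.2, 7.0, 0.0, 0.0]]
```

View pics/cs12.png

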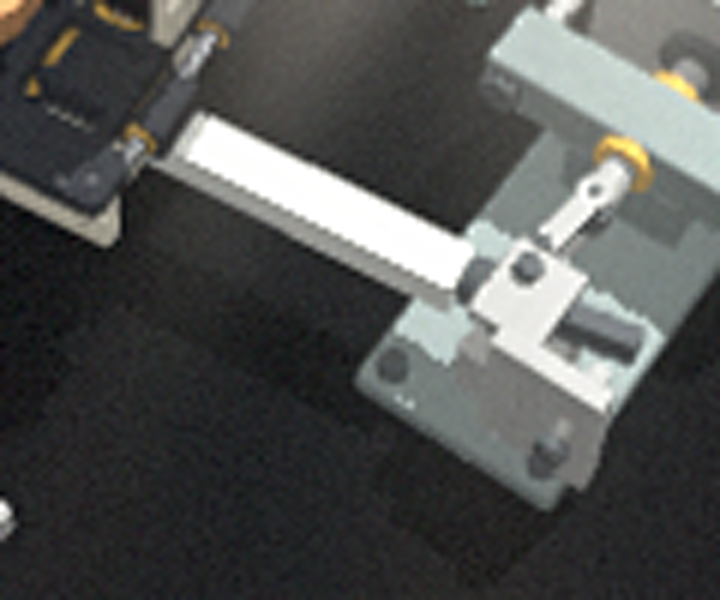

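Call:
{"fn": "carry_out", "kwargs": {"series": [[[0,-3.2,0,1,0,0],[0,-6.4,-0.1,2,0,0],[0,-9.6,-0.2,3,0,0],[0,-12.7,-0.3,4,0,0],[0,-15.9,-0.6,5,0,0],[0,-19.1,-0.8,6,0,0],[0,-22.3,-1.2,7,0,0],[0,-22.3,-1.2,7,0,0]]]}}

```text
clock: 20.6
tool_pos: [0.5694, -0.0296, 0.0534]
orientation: [82.7, 89.9, -89.9]
force: [0.3, -6.0, -1.5]
opening: 0.0221
```

Run:
```python
from h import *
st(); pol(); s=Cam("scene"); crop(s,245,240,365,340,6,"cs13")
print(arc(8,.1825,[7.4,6.8,6.2,5.6,5,4.4,4],yawtool0=7.5))
```

```text
t 20.6 p [ 0.5694 -0.0296  0.0534] yawz -172.62 zdown [-1.e+00  9.e-04  1.e-04] F [ 0.34 -6.03 -1.45] M [-2.441  0.059 -0.436] open 0.0221 j [ 16.7  20.6 -24.9   0.1 -44.5  80.6]
r 0.1825 ang 8.3 F axial(toward piv) -0.54 F left -6.01
[[0.0, -1.9, 0.0, 0.6, 0.0, 0.0], [0.0, -3.8, -0.0, 1.2, 0.0, 0.0], [0.0, -5.7, -0.0, 1.8, 0.0, 0.0], [0.0, -7.6, -0.1, 2.4, 0.0, 0.0], [0.0, -9.6, -0.2, 3.0, 0.0, 0.0], [0.0, -11.5, -0.3, 3.6, 0.0, 0.0], [0.0, -12.7, -0.3, 4.0, 0.0, 0.0]]
```

View pics/cs13.png

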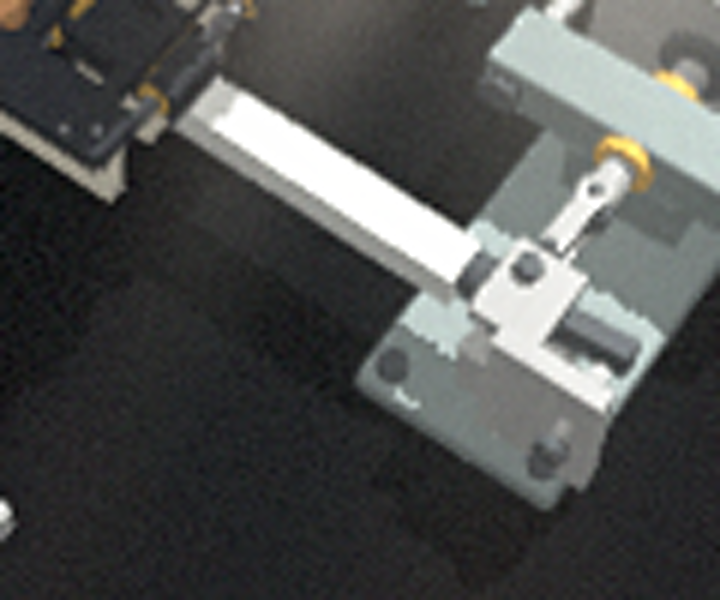

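Call:
{"fn": "carry_out", "kwargs": {"series": [[[0,-1.9,0,0.6,0,0],[0,-3.8,0,1.2,0,0],[0,-5.7,0,1.8,0,0],[0,-5.7,0,1.8,0,0]]]}}

```text
clock: 21.15
tool_pos: [0.5686, -0.0239, 0.0534]
orientation: [87.5, 90.0, -87.0]
force: [-0.2, -6.1, -0.4]
opening: 0.0218
```

Run:
```python
from h import *
st(); pol()
```

```text
t 21.15 p [ 0.5686 -0.0239  0.0534] yawz -174.42 zdown [-1.e+00  8.e-04  0.e+00] F [-0.2  -6.07 -0.44] M [-2.28   0.137 -0.458] open 0.0218 j [ 17.3  20.5 -25.    0.1 -44.5  78.2]
r 0.1825 ang 6.5 F axial(toward piv) -0.89 F left -6.01
```

Call:
{"fn": "carry_out", "kwargs": {"series": [[[0,-0.7,0,0.2,0,0],[0,-1.5,0,0.5,0,0],[0,-1.5,0,0.5,0,0]]]}}

```text
clock: 21.52
tool_pos: [0.5685, -0.0225, 0.0534]
orientation: [85.0, 90.0, -89.9]
force: [0.4, -5.9, -1.1]
opening: 0.0221
```

Run:
```python
from h import *
st(); pol()
```

```text
t 21.52 p [ 0.5685 -0.0225  0.0534] yawz -174.92 zdown [-1.e+00  7.e-04  1.e-04] F [ 0.41 -5.86 -1.07] M [-2.19   0.161 -0.399] open 0.0221 j [ 17.5  20.5 -25.    0.1 -44.5  77.6]
r 0.1825 ang 6.04 F axial(toward piv) -0.21 F left -5.88
```

Call:
{"fn": "carry_out", "kwargs": {"series": [[[0,-0.7,0,0.2,0,0],[0,-1.5,0,0.5,0,0],[0,-1.5,0,0.5,0,0]]]}}

```text
clock: 21.9
tool_pos: [0.5683, -0.0209, 0.0533]
orientation: [82.6, 90.0, -92.8]
force: [-0.1, -5.6, 0.2]
opening: 0.0217
```

Run:
```python
from h import *
st(); pol()
```

```text
t 21.9 p [ 0.5683 -0.0209  0.0533] yawz -175.41 zdown [-1.e+00  7.e-04  1.e-04] F [-0.06 -5.55  0.24] M [-2.082  0.204 -0.445] open 0.0217 j [ 17.6  20.5 -25.1   0.1 -44.4  76.9]
r 0.1825 ang 5.55 F axial(toward piv) -0.59 F left -5.52
```

Run:
```python
from h import *
import pickle; c=pickle.load(open("w6.pkl","rb"))
f=lambda x,y,z: c.onz(315+x/5,y/5,z)
for a,b,z in(((10,490),(165,645),.014),((500,345),(285,565),.014),((180,165),(380,385),.085),((380,385),(470,290),.085)):
    d=f(*a,z)-f(*b,z); print(np.degrees(np.arctan2(d[1],d[0])).round(1), np.linalg.norm(d).round(4))
s=Cam("scene"); crop(s,285,260,365,320,10,"cs14")
w=Cam("wrist"); cv2.imwrite("pics/w14.png",w.img)
```

```text
98.5 0.0392
8.1 0.0508
97.7 0.0402
-171.3 0.0167
```

View pics/cs14.png

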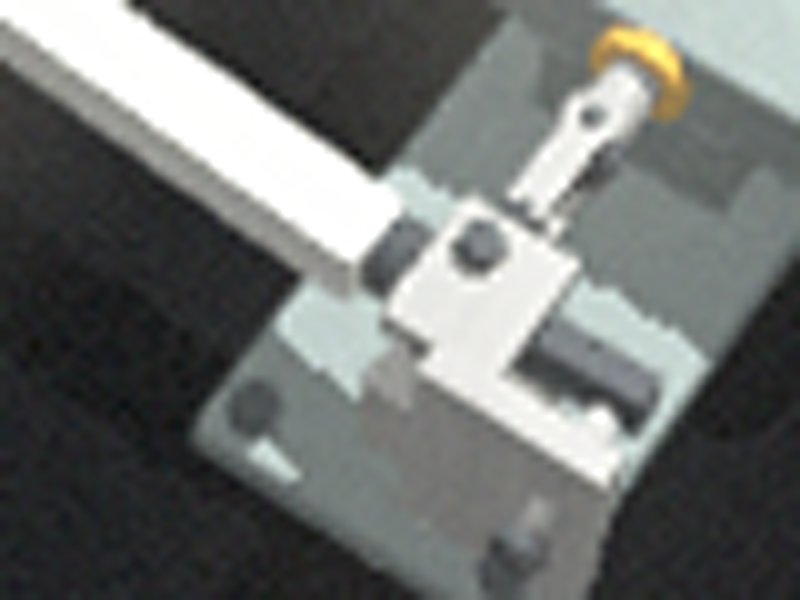

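View pics/w14.png

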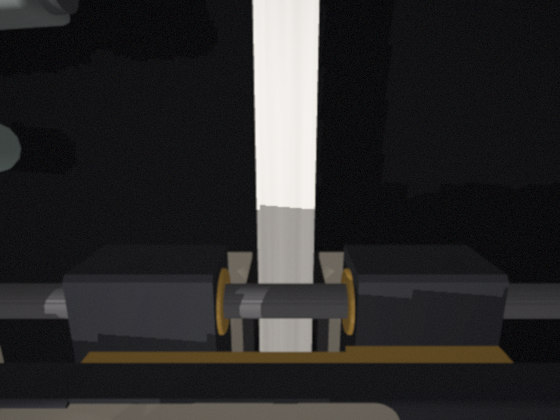

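Run:
```python
from h import *
s=Cam("scene")
f=lambda q:((s.proj(q)-[285,260])*10)
for a in(0,4,6,8,10,12,14,16,18):
    b=np.radians(a); d=np.array([np.cos(b),np.sin(b),0]);n=np.array([-d[1],d[0],0]); P=np.r_[PIV,.068]
    q=[f(P+x*d+y*n) for x,y in((.026,.006),(.052,.006),(.052,-.006),(.026,-.006),(.052,0))]; e=(q[1]-q[0]); print(a,[x.round(0).tolist() for x in q],(e[1]/e[0]).round(3))
crop(s,325,285,355,307,25,"cs15")
```

```text
0 [[556.0, 335.0], [637.0, 401.0], [606.0, 432.0], [525.0, 366.0], [622.0, 416.0]] 0.811
4 [[559.0, 329.0], [645.0, 390.0], [617.0, 423.0], [531.0, 362.0], [631.0, 407.0]] 0.711
6 [[560.0, 326.0], [648.0, 384.0], [622.0, 419.0], [534.0, 360.0], [635.0, 401.0]] 0.665
8 [[562.0, 323.0], [651.0, 379.0], [626.0, 414.0], [536.0, 358.0], [639.0, 396.0]] 0.62
10 [[563.0, 320.0], [654.0, 373.0], [631.0, 409.0], [539.0, 355.0], [643.0, 391.0]] 0.578
12 [[564.0, 317.0], [657.0, 367.0], [635.0, 404.0], [541.0, 353.0], [646.0, 385.0]] 0.538
14 [[565.0, 313.0], [659.0, 361.0], [639.0, 398.0], [544.0, 351.0], [649.0, 380.0]] 0.499
16 [[565.0, 310.0], [662.0, 355.0], [643.0, 393.0], [546.0, 348.0], [652.0, 374.0]] 0.461
18 [[566.0, 307.0], [664.0, 348.0], [646.0, 388.0], [548.0, 346.0], [655.0, 368.0]] 0.424
```

View pics/cs15.png

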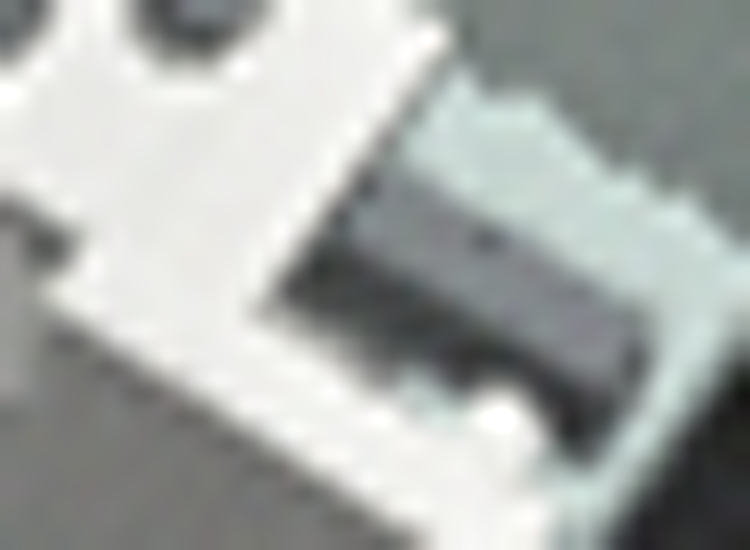

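The tail shows the handle at about 9°, which is right at the dead point (the press yaw is 8.2°). I'll creep on in small steps and watch the force.

Call:
{"fn": "carry_out", "kwargs": {"series": [[[0,-0.6,0,0.2,0,0],[0,-1.2,0,0.4,0,0],[0,-1.2,0,0.4,0,0]]]}}

```text
clock: 22.42
tool_pos: [0.5682, -0.0197, 0.0533]
orientation: [75.6, 90.0, -100.2]
force: [-1.4, -4.8, -0.4]
opening: 0.0213
```

Run:
```python
from h import *
st(); pol()
```

```text
t 22.43 p [ 0.5682 -0.0197  0.0533] yawz -175.81 zdown [-1.e+00  6.e-04  2.e-04] F [-1.4  -4.85 -0.36] M [-2.046  0.207 -0.407] open 0.0213 j [ 17.8  20.5 -25.1   0.  -44.4  76.4]
r 0.1825 ang 5.16 F axial(toward piv) -1.83 F left -4.7
```

Call:
{"fn": "carry_out", "kwargs": {"series": [[[0,-0.6,0,0.2,0,0],[0,-1.2,0,0.4,0,0],[0,-1.2,0,0.4,0,0]]]}}

```text
clock: 22.8
tool_pos: [0.5681, -0.0184, 0.0532]
orientation: [62.4, 90.0, -113.7]
force: [-0.5, -4.5, -0.8]
opening: 0.0217
```

Run:
```python
from h import *
st(); pol()
```

```text
t 22.8 p [ 0.5681 -0.0184  0.0532] yawz -176.19 zdown [-1.e+00  5.e-04  3.e-04] F [-0.49 -4.53 -0.78] M [-2.07   0.317 -0.343] open 0.0217 j [ 17.9  20.5 -25.1   0.  -44.4  75.9]
r 0.1825 ang 4.76 F axial(toward piv) -0.86 F left -4.48
```

Call:
{"fn": "carry_out", "kwargs": {"series": [[[0,-0.6,0,0.2,0,0],[0,-1.2,0,0.4,0,0],[0,-1.2,0,0.4,0,0]]]}}

```text
clock: 23.18
tool_pos: [0.568, -0.0171, 0.0532]
orientation: [47.9, 90.0, -128.7]
force: [-0.7, -5.6, 0.2]
opening: 0.0214
```

Run:
```python
from h import *
st(); pol()
```

```text
t 23.18 p [ 0.568  -0.0171  0.0532] yawz -176.56 zdown [-1.e+00  4.e-04  4.e-04] F [-0.69 -5.55  0.23] M [-2.02   0.382 -0.417] open 0.0214 j [ 18.   20.5 -25.1   0.  -44.4  75.4]
r 0.1825 ang 4.35 F axial(toward piv) -1.11 F left -5.48
```

Call:
{"fn": "carry_out", "kwargs": {"series": [[[0,-0.6,0,0.2,0,0],[0,-1.2,0,0.4,0,0],[0,-1.2,0,0.4,0,0]]]}}

```text
clock: 23.55
tool_pos: [0.5679, -0.0158, 0.0531]
orientation: [29.0, 90.0, -148.0]
force: [-0.8, -5.9, 0.5]
opening: 0.0216
```

Run:
```python
from h import *
st(); pol()
```

```text
t 23.55 p [ 0.5679 -0.0158  0.0531] yawz -176.95 zdown [-1.e+00  3.e-04  5.e-04] F [-0.76 -5.92  0.48] M [-1.955  0.582 -0.442] open 0.0216 j [ 18.1  20.5 -25.1   0.  -44.4  74.9]
r 0.1825 ang 3.95 F axial(toward piv) -1.16 F left -5.85
```

Call:
{"fn": "carry_out", "kwargs": {"series": [[[0,-0.6,0,0.2,0,0],[0,-1.2,0,0.4,0,0],[0,-1.2,0,0.4,0,0]]]}}

```text
clock: 23.92
tool_pos: [0.5678, -0.0145, 0.0531]
orientation: [19.1, 90.0, -158.2]
force: [-1.3, -5.9, 0.5]
opening: 0.0219
```

Run:
```python
from h import *
st(); pol(); s=Cam("scene"); crop(s,325,285,355,307,25,"cs16")
```

```text
t 23.93 p [ 0.5678 -0.0145  0.0531] yawz -177.33 zdown [-1.e+00  2.e-04  6.e-04] F [-1.27 -5.87  0.55] M [-1.925  0.683 -0.447] open 0.0219 j [ 18.3  20.5 -25.1   0.  -44.4  74.4]
r 0.1825 ang 3.54 F axial(toward piv) -1.63 F left -5.79
```

View pics/cs16.png

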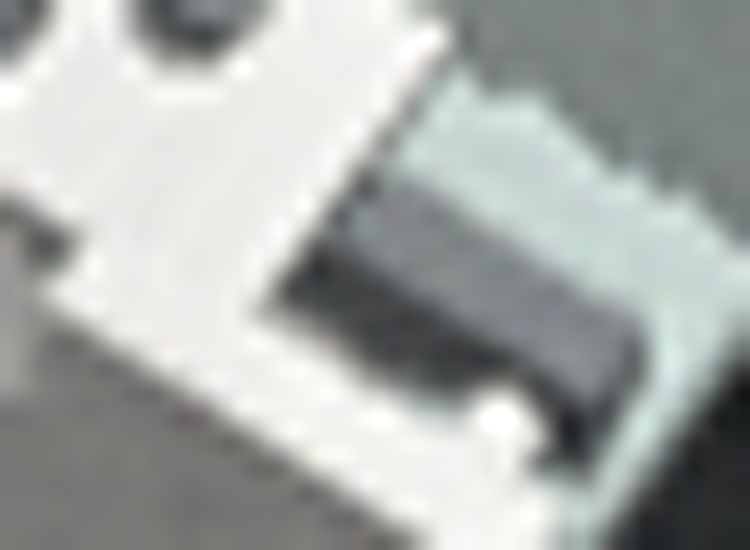

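Call:
{"fn": "carry_out", "kwargs": {"series": [[[0,-0.6,0.3,0.2,0,0],[0,-1.2,0.5,0.4,0,0],[0,-1.2,0.5,0.4,0,0]]]}}

```text
clock: 24.35
tool_pos: [0.5677, -0.0131, 0.0531]
orientation: [166.9, 90.0, -10.8]
force: [-0.9, -4.2, 0.5]
opening: 0.0223
```

Run:
```python
from h import *
st(); pol()
```

```text
t 24.35 p [ 0.5677 -0.0131  0.0531] yawz -177.71 zdown [-1.e+00  0.e+00 -1.e-04] F [-0.92 -4.24  0.49] M [-1.922  0.31  -0.463] open 0.0223 j [ 18.4  20.4 -25.2   0.  -44.4  73.9]
r 0.1825 ang 3.1 F axial(toward piv) -1.15 F left -4.18
```

Call:
{"fn": "carry_out", "kwargs": {"series": [[[0,-0.6,0.2,0.2,0,0],[0,-1.2,0.3,0.4,0,0],[0,-1.2,0.3,0.4,0,0]]]}}

```text
clock: 24.72
tool_pos: [0.5676, -0.0118, 0.0531]
orientation: [-169.2, 90.0, 12.7]
force: [1.0, -4.4, -0.9]
opening: 0.0219
```

Run:
```python
from h import *
st(); pol()
```

```text
t 24.73 p [ 0.5676 -0.0118  0.0531] yawz -178.11 zdown [-1.e+00 -1.e-04 -5.e-04] F [ 0.96 -4.44 -0.88] M [-1.791 -0.193 -0.479] open 0.0219 j [ 18.6  20.4 -25.2   0.  -44.3  73.3]
r 0.1826 ang 2.69 F axial(toward piv) 0.75 F left -4.48
```

Call:
{"fn": "carry_out", "kwargs": {"series": [[[0,-0.5,0,0.2,0,0],[0,-1,0,0.3,0,0],[0,-1,0,0.3,0,0]]]}}

```text
clock: 25.1
tool_pos: [0.5675, -0.0109, 0.0531]
orientation: [-167.5, 90.0, 14.1]
force: [0.9, -3.9, -0.5]
opening: 0.022
```

Run:
```python
from h import *
st(); pol()
```

```text
t 25.1 p [ 0.5675 -0.0109  0.0531] yawz -178.41 zdown [-1.e+00 -1.e-04 -4.e-04] F [ 0.91 -3.87 -0.53] M [-1.725 -0.407 -0.46 ] open 0.022 j [ 18.7  20.4 -25.2   0.  -44.3  72.9]
r 0.1826 ang 2.39 F axial(toward piv) 0.74 F left -3.9
```

Call:
{"fn": "carry_out", "kwargs": {"series": [[[0,-0.5,0,0.2,0,0],[0,-1,0,0.3,0,0],[0,-1,0,0.3,0,0]]]}}

```text
clock: 25.48
tool_pos: [0.5674, -0.0099, 0.0531]
orientation: [-167.6, 90.0, 13.7]
force: [1.8, -5.5, -0.4]
opening: 0.0216
```

Run:
```python
from h import *
st(); pol()
```

```text
t 25.48 p [ 0.5674 -0.0099  0.0531] yawz -178.71 zdown [-1.e+00 -1.e-04 -4.e-04] F [ 1.81 -5.48 -0.4 ] M [-1.696 -0.597 -0.501] open 0.0216 j [ 18.8  20.4 -25.2   0.  -44.3  72.5]
r 0.1826 ang 2.08 F axial(toward piv) 1.61 F left -5.54
```

Call:
{"fn": "carry_out", "kwargs": {"series": [[[0,-0.5,-0.2,0.2,0,0],[0,-1,-0.2,0.3,0,0],[0,-1,-0.2,0.3,0,0]]]}}

```text
clock: 25.85
tool_pos: [0.5674, -0.0089, 0.0531]
orientation: [-150.3, 90.0, 30.6]
force: [2.0, -4.4, -1.1]
opening: 0.0218
```

Run:
```python
from h import *
st(); pol()
```

```text
t 25.85 p [ 0.5674 -0.0089  0.0531] yawz -179.01 zdown [-1. -0. -0.] F [ 2.01 -4.36 -1.13] M [-1.595 -0.475 -0.512] open 0.0218 j [ 18.9  20.4 -25.2  -0.  -44.4  72.1]
r 0.1826 ang 1.77 F axial(toward piv) 1.87 F left -4.42
```

Call:
{"fn": "carry_out", "kwargs": {"series": [[[0,-0.5,-0.2,0.2,0,0],[0,-1,-0.2,0.3,0,0],[0,-1,-0.2,0.3,0,0]]]}}

```text
clock: 26.22
tool_pos: [0.5674, -0.008, 0.053]
orientation: [6.2, 90.0, -173.1]
force: [0.4, -2.9, -0.1]
opening: 0.022
```

Run:
```python
from h import *
st(); pol(); s=Cam("scene"); crop(s,325,285,355,307,25,"cs17")
```

```text
t 26.23 p [ 0.5674 -0.008   0.053 ] yawz -179.32 zdown [-1.e+00  0.e+00  4.e-04] F [ 0.36 -2.95 -0.06] M [-1.464 -0.141 -0.483] open 0.022 j [ 18.9  20.4 -25.2  -0.  -44.4  71.7]
r 0.1826 ang 1.47 F axial(toward piv) 0.29 F left -2.96
```

View pics/cs17.png

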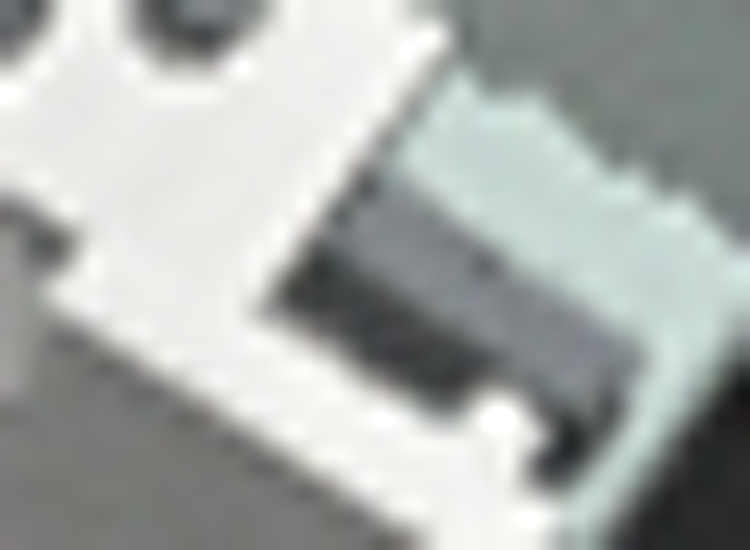

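Call:
{"fn": "carry_out", "kwargs": {"series": [[[0,-0.4,0,0.1,0,0],[0,-0.8,0,0.2,0,0],[0,-0.8,0,0.2,0,0]]]}}

```text
clock: 26.65
tool_pos: [0.5674, -0.0072, 0.053]
orientation: [11.8, 90.0, -167.8]
force: [1.0, -3.6, -1.0]
opening: 0.0219
```

Run:
```python
from h import *
st(); pol()
```

```text
t 26.65 p [ 0.5674 -0.0072  0.053 ] yawz -179.51 zdown [-1.e+00  1.e-04  4.e-04] F [ 0.98 -3.59 -1.01] M [-1.529  0.152 -0.493] open 0.0219 j [ 19.   20.4 -25.2  -0.  -44.4  71.5]
r 0.1826 ang 1.23 F axial(toward piv) 0.9 F left -3.61
```

Call:
{"fn": "carry_out", "kwargs": {"series": [[[0,-0.4,0,0.1,0,0],[0,-0.8,0,0.2,0,0],[0,-0.8,0,0.2,0,0]]]}}

```text
clock: 27.02
tool_pos: [0.5674, -0.0064, 0.053]
orientation: [3.4, 90.0, -176.3]
force: [-0.3, -3.1, 0.3]
opening: 0.0219
```

Run:
```python
from h import *
st(); pol()
```

```text
t 27.02 p [ 0.5674 -0.0064  0.053 ] yawz -179.71 zdown [-1.e+00  0.e+00  3.e-04] F [-0.28 -3.09  0.3 ] M [-1.417  0.408 -0.391] open 0.0219 j [ 19.1  20.4 -25.2  -0.  -44.4  71.2]
r 0.1826 ang 0.97 F axial(toward piv) -0.33 F left -3.08
```

Call:
{"fn": "carry_out", "kwargs": {"series": [[[0,-0.4,0,0.1,0,0],[0,-0.8,0,0.2,0,0],[0,-0.8,0,0.2,0,0]]]}}

```text
clock: 27.4
tool_pos: [0.5673, -0.0055, 0.053]
orientation: [10.3, 90.0, -169.6]
force: [-2.1, -2.4, 0.1]
opening: 0.0216
```

Run:
```python
from h import *
st(); pol()
```

```text
t 27.4 p [ 0.5673 -0.0055  0.053 ] yawz -179.91 zdown [-1.e+00  1.e-04  4.e-04] F [-2.13 -2.41  0.08] M [-1.366  0.584 -0.431] open 0.0216 j [ 19.2  20.4 -25.2  -0.  -44.4  70.9]
r 0.1826 ang 0.72 F axial(toward piv) -2.16 F left -2.38
```

Call:
{"fn": "carry_out", "kwargs": {"series": [[[0,-0.4,0,0.1,0,0],[0,-0.8,0,0.2,0,0],[0,-0.8,0,0.2,0,0]]]}}

```text
clock: 27.78
tool_pos: [0.5674, -0.0048, 0.053]
orientation: [17.8, 90.0, -162.3]
force: [-2.5, -4.4, -0.1]
opening: 0.022
```

Run:
```python
from h import *
st(); pol()
```

```text
t 27.77 p [ 0.5674 -0.0048  0.053 ] yawz 179.88 zdown [-1.e+00  1.e-04  3.e-04] F [-2.51 -4.45 -0.13] M [-1.656  0.761 -0.487] open 0.022 j [ 19.3  20.4 -25.2  -0.  -44.4  70.6]
r 0.1826 ang 0.49 F axial(toward piv) -2.55 F left -4.43
```

Call:
{"fn": "carry_out", "kwargs": {"series": [[[0,-0.2,0.3,0,0,0],[0,-0.3,0.4,0,0,0]]]}}

```text
clock: 28.02
tool_pos: [0.5673, -0.0045, 0.0531]
orientation: [177.5, 90.0, -2.6]
force: [-0.3, -4.7, -1.0]
opening: 0.0218
```

Run:
```python
from h import *
st(); pol(); s=Cam("scene"); crop(s,325,285,355,307,25,"cs18")
```

```text
t 28.02 p [ 0.5673 -0.0045  0.0531] yawz 179.88 zdown [-1.e+00  0.e+00 -3.e-04] F [-0.27 -4.71 -1.  ] M [-1.967  0.336 -0.568] open 0.0218 j [ 19.3  20.4 -25.2   0.  -44.3  70.6]
r 0.1826 ang 0.4 F axial(toward piv) -0.3 F left -4.71
```

View pics/cs18.png

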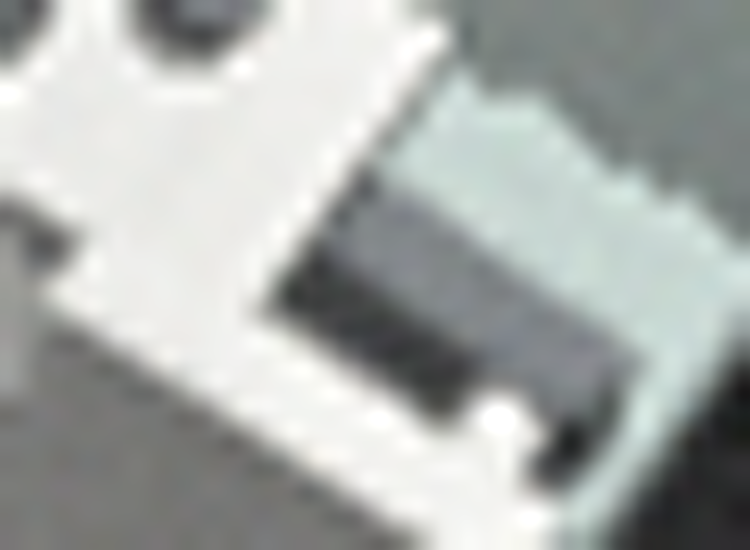

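Call:
{"fn": "carry_out", "kwargs": {"series": [[[0,-0.3,0,0,0,0],[0,-0.3,0,0,0,0],[0,-0.3,0,0,0,0]]]}}

```text
clock: 28.45
tool_pos: [0.5673, -0.0043, 0.0531]
orientation: [158.2, 90.0, -21.9]
force: [-0.3, -5.2, 0.0]
opening: 0.0214
```

Run:
```python
from h import *
st(); pol()
```

```text
t 28.45 p [ 0.5673 -0.0043  0.0531] yawz 179.87 zdown [-1.e+00  1.e-04 -3.e-04] F [-0.26 -5.24  0.03] M [-2.145  0.318 -0.657] open 0.0214 j [ 19.3  20.4 -25.2   0.  -44.3  70.5]
r 0.1826 ang 0.33 F axial(toward piv) -0.29 F left -5.24
```

Call:
{"fn": "carry_out", "kwargs": {"series": [[[0,-0.3,0,0,0,0],[0,-0.4,0,0,0,0],[0,-0.4,0,0,0,0]]]}}

```text
clock: 28.82
tool_pos: [0.5673, -0.0041, 0.0531]
orientation: [124.3, 90.0, -55.8]
force: [-0.5, -6.1, -0.1]
opening: 0.022
```

Run:
```python
from h import *
st(); pol(); s=Cam("scene"); crop(s,325,285,355,307,25,"cs19")
```

```text
t 28.82 p [ 0.5673 -0.0041  0.0531] yawz 179.87 zdown [-1.e+00  3.e-04 -2.e-04] F [-0.5  -6.11 -0.09] M [-2.365  0.253 -0.699] open 0.022 j [ 19.4  20.4 -25.3   0.  -44.3  70.5]
r 0.1827 ang 0.26 F axial(toward piv) -0.52 F left -6.11
```

View pics/cs19.png

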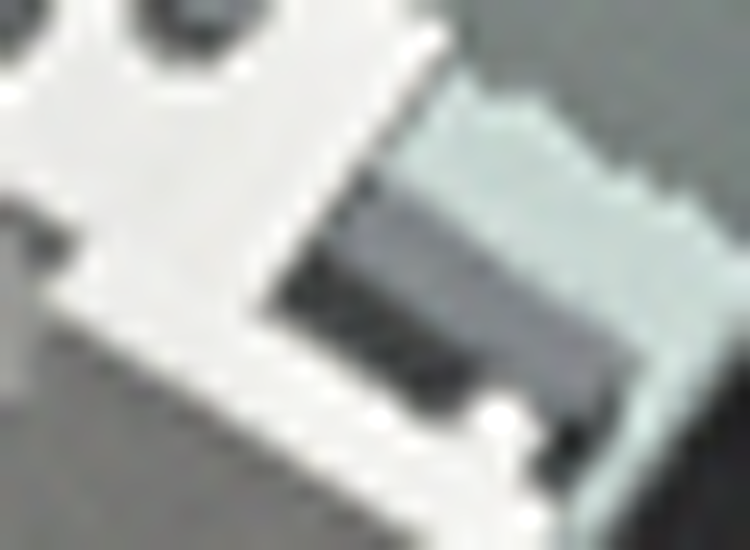

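The lateral load rose steadily while the tail stayed put, so it is on the stop at roughly 12 N on the screw. I'll ease off now.

Call:
{"fn": "carry_out", "kwargs": {"series": [[[0,0.5,0,0,0,0],[0,1,0,0,0,0],[0,2,0,-0.4,0,0],[0,3,0,-0.7,0,0],[0,3,0,-0.7,0,0]]]}}

```text
clock: 29.5
tool_pos: [0.5673, -0.0066, 0.0531]
orientation: [-140.6, 90.0, 40.0]
force: [-1.6, -2.2, -0.4]
opening: 0.0218
```

Run:
```python
from h import *
st(); pol()
```

```text
t 29.5 p [ 0.5673 -0.0066  0.0531] yawz -179.39 zdown [-1.e+00 -2.e-04 -3.e-04] F [-1.55 -2.2  -0.44] M [-0.977  0.492 -0.284] open 0.0218 j [ 19.1  20.4 -25.2  -0.  -44.3  71.5]
r 0.1827 ang 1.05 F axial(toward piv) -1.59 F left -2.17
```

Call:
{"fn": "carry_out", "kwargs": {"series": [[[0,1,0,-0.4,0,0],[0,2,0,-0.8,0,0],[0,3,0,-1.2,0,0],[0,4,0,-1.6,0,0],[0,4,0,-1.6,0,0]]]}}

```text
clock: 30.12
tool_pos: [0.5675, -0.0106, 0.0531]
orientation: [-161.5, 90.0, 20.7]
force: [-0.7, 0.5, -0.6]
opening: 0.0221
```

Run:
```python
from h import *
st(); pol()
```

```text
t 30.12 p [ 0.5675 -0.0106  0.0531] yawz -177.79 zdown [-1.e+00 -2.e-04 -5.e-04] F [-0.73  0.55 -0.57] M [-0.114  0.216  0.015] open 0.0221 j [ 18.7  20.4 -25.2  -0.  -44.3  73.5]
r 0.1826 ang 2.3 F axial(toward piv) -0.71 F left 0.57
```

Call:
{"fn": "carry_out", "kwargs": {"series": [[[0,1,0,-0.5,0,0],[0,2,0,-1,0,0],[0,2,5,-1,0,0],[0,2,10,-1,0,0],[0,2,15,-1,0,0],[0,2,15,-1,0,0]]]}}

```text
clock: 30.88
tool_pos: [0.5517, -0.0134, 0.0532]
orientation: [0.1, 90.0, -176.7]
force: [-0.2, -0.8, -1.8]
opening: 0.022
```

Run:
```python
from h import *
st(); pol()
```

```text
t 30.88 p [ 0.5517 -0.0134  0.0532] yawz -176.81 zdown [-1.e+00  0.e+00  2.e-04] F [-0.2  -0.82 -1.79] M [-0.21   0.285 -0.053] open 0.022 j [ 18.9  19.2 -27.2  -0.  -43.6  74.2]
r 0.1985 ang 2.93 F axial(toward piv) -0.24 F left -0.81
```

Call:
{"fn": "carry_out", "kwargs": {"series": [[[0,0,7,0,0,0],[0,0,14,0,0,0],[0,0,21,0,0,0],[0,0,28,0,0,0],[0,0,28,0,0,0]]]}}

```text
clock: 31.5
tool_pos: [0.5236, -0.0149, 0.0531]
orientation: [-13.6, 90.0, 169.6]
force: [0.0, -0.3, -0.9]
opening: 0.0217
```

Run:
```python
from h import *
st(); pol(); s=Cam("scene"); crop(s,245,240,365,340,6,"cs20")
```

```text
t 31.5 p [ 0.5236 -0.0149  0.0531] yawz -176.8 zdown [-1.e+00 -1.e-04  3.e-04] F [ 0.04 -0.31 -0.87] M [-0.203  0.266 -0.062] open 0.0217 j [ 19.8  17.  -30.7  -0.  -42.3  73.4]
r 0.2266 ang 2.95 F axial(toward piv) 0.02 F left -0.31
```

View pics/cs20.png

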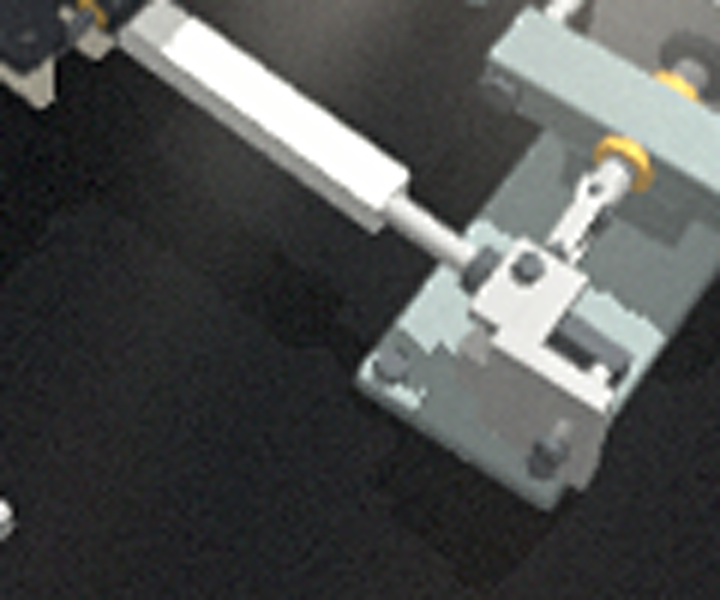

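Call:
{"fn": "carry_out", "kwargs": {"series": [[[0,0,8,0,0,0],[0,0,16,0,0,0],[0,0,26,0,0,0],[0,0,30,0,0,0],[-30,0,30,0,0,0],[-80,0,30,0,0,0],[-100,0,30,0,0,0],[-100,0,30,0,0,0]]]}}

```text
clock: 32.55
tool_pos: [0.4953, -0.0162, 0.1548]
orientation: [-164.8, 89.8, 18.4]
force: [-0.1, -0.5, -2.0]
opening: 0.0215
```

Run:
```python
from h import *
st(); print(delta([.4362,.2382,.153],-169.2))
s=Cam("scene"); crop(s,245,240,365,340,6,"cs21")
```

```text
t 32.55 p [ 0.4953 -0.0162  0.1548] yawz -176.8 zdown [-1.     -0.0011 -0.0039] F [-0.15 -0.51 -2.04] M [-0.099  0.197  0.041] open 0.0215 j [ 20.9   7.  -27.5   0.  -55.2  72.3]
(array([   1.9, -257.3,   44.9]), array([-7.6 , -0.23,  0.05]))
```

View pics/cs21.png

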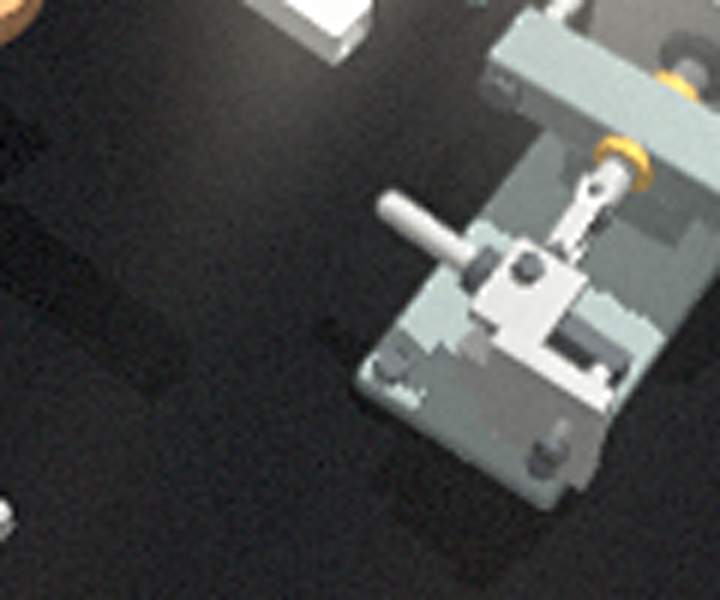

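Run:
```python
from h import *
s=Cam("scene")
for a in(0,2,4,6,8,10):
    b=np.radians(a); d=np.array([np.cos(b),np.sin(b),0]); print(a,((s.proj(np.r_[PIV,.062]-.0755*d)-[245,240])*6).round(0), ((s.proj(np.r_[PIV,.062]-.036*d)-[245,240])*6).round(0))
```

```text
0 [381. 189.] [450. 245.]
2 [377. 193.] [448. 247.]
4 [373. 197.] [446. 249.]
6 [369. 201.] [445. 251.]
8 [366. 205.] [443. 253.]
10 [362. 209.] [441. 255.]
```

Call:
{"fn": "carry_out", "kwargs": {"series": [[[0,-50,9,-1.5,0,0],[0,-100,18,-3,0,0],[0,-150,26,-4.5,0,0],[0,-200,35,-6,0,0],[0,-257,45,-7.6,0,0],[0,-257,45,-7.6,0,0],[40,-257,45,-7.6,0,0],[90,-257,45,-7.6,0,0],[115,-257,45,-7.6,0,0],[115,-257,45,-7.6,0,0]]]}}

```text
clock: 33.9
tool_pos: [0.4336, 0.235, 0.0354]
orientation: [38.6, 89.6, -130.7]
force: [-0.6, -0.1, -1.1]
opening: 0.0216
```

Run:
```python
from h import *
st(); print(delta([.4362,.2382,.0095],-169.2))
s=Cam("scene"); crop(s,260,140,385,220,6,"cs22")
```

```text
t 33.9 p [0.4336 0.235  0.0354] yawz -169.27 zdown [-1.      0.0042  0.0052] F [-0.58 -0.1  -1.1 ] M [-0.084  0.167 -0.007] open 0.0216 j [ 51.3  16.3 -35.2  -0.  -38.9  49.4]
(array([25.9, -2.7, -3.3]), array([-0.07,  0.3 , -0.24]))
```

View pics/cs22.png

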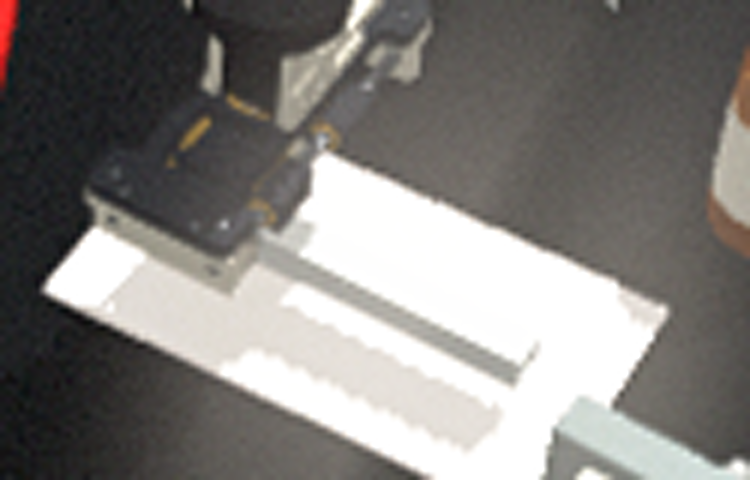

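The stub is at about 4–5°, well past the dead point at 8.2°. Lowering the tube now.

Call:
{"fn": "carry_out", "kwargs": {"series": [[[12,-2,-2,0,0,0],[22,-2,-2,0,0,0],[25,-2,-2,0,0,0],[25,-2,-2,0,0,0]]]}}

```text
clock: 34.45
tool_pos: [0.4367, 0.2398, 0.013]
orientation: [45.1, 90.0, -124.1]
force: [-0.5, 0.4, -1.9]
opening: 0.0217
```

Run:
```python
from h import *
st()
```

```text
t 34.45 p [0.4367 0.2398 0.013 ] yawz -169.21 zdown [-1.e+00  2.e-04  2.e-04] F [-0.54  0.42 -1.9 ] M [-0.065  0.218  0.01 ] open 0.0217 j [ 51.4  18.6 -36.1   0.  -35.4  49.4]
```

Call:
{"fn": "carry_out", "kwargs": {"series": [[[1.5,0,0,0,0,0],[3,0,0,0,0,0],[4,0,0,0,0,0],[4,0,0,0,0,0]]]}}

```text
clock: 34.95
tool_pos: [0.4367, 0.2398, 0.009]
orientation: [35.1, 90.0, -134.1]
force: [-0.1, 0.1, -1.6]
opening: 0.022
```

Run:
```python
from h import *
st()
```

```text
t 34.95 p [0.4367 0.2398 0.009 ] yawz -169.21 zdown [-1.e+00  1.e-04  1.e-04] F [-0.09  0.1  -1.57] M [-0.168  0.157 -0.052] open 0.022 j [ 51.4  18.9 -36.3  -0.  -34.8  49.4]
```

Call:
{"fn": "carry_out", "kwargs": {"series": [[[0.5,0,0,0,0,0],[1,0,0,0,0,0],[1.5,0,0,0,0,0],[1.5,0,0,0,0,0]]]}}

```text
clock: 35.45
tool_pos: [0.4367, 0.2399, 0.0081]
orientation: [-179.7, 90.0, 11.1]
force: [-3.0, -0.6, 6.2]
opening: 0.022
```

Run:
```python
from h import *
st()
```

```text
t 35.45 p [0.4367 0.2399 0.0081] yawz -169.19 zdown [-1.e+00 -0.e+00 -2.e-04] F [-2.99 -0.59  6.2 ] M [-0.455  1.071 -0.023] open 0.022 j [ 51.4  19.  -36.3   0.  -34.6  49.4]
```

The tube is on the tile (contact force up 6 N), so I release it and rise.

Call:
{"fn": "carry_out", "kwargs": {"hand": -1, "series": [[[-0.5,0,0,0,0,0],[-0.5,0,0,0,0,0],[-0.5,0,0,0,0,0],[-0.5,0,0,0,0,0],[-0.5,0,0,0,0,0],[-0.5,0,0,0,0,0]]]}}

```text
clock: 36.2
tool_pos: [0.4367, 0.2399, 0.008]
orientation: [53.8, 90.0, -115.4]
force: [-0.6, -0.1, 0.4]
opening: 0.0765
```

Call:
{"fn": "carry_out", "kwargs": {"series": [[[-10,0,0,0,0,0],[-40,0,0,0,0,0],[-90,0,0,0,0,0],[-150,0,0,0,0,0],[-200,0,0,0,0,0],[-250,0,0,0,0,0],[-290,0,0,0,0,0],[-290,0,0,0,0,0]]]}}

```text
clock: 37.2
tool_pos: [0.4378, 0.2406, 0.3024]
orientation: [-146.8, 89.6, 44.0]
force: [-0.1, -1.1, -1.2]
opening: 0.0876
```

Run:
```python
from h import *
st(); w=Cam("wrist"); s=Cam("scene"); t=Cam("top"); cv2.imwrite("pics/w23.png",w.img); cv2.imwrite("pics/s23.png",s.img); cv2.imwrite("pics/t23.png",t.img)
```

```text
t 37.2 p [0.4378 0.2406 0.3024] yawz -169.19 zdown [-1.    -0.004 -0.006] F [-0.13 -1.08 -1.16] M [-0.133  0.138 -0.017] open 0.0876 j [ 51.4   1.  -14.    0.1 -74.6  49.4]
```

View pics/w23.png

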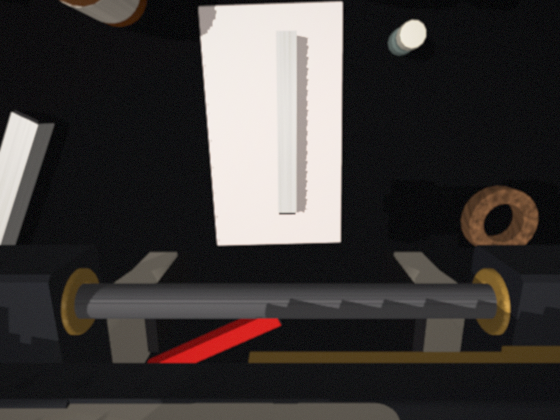

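View pics/s23.png

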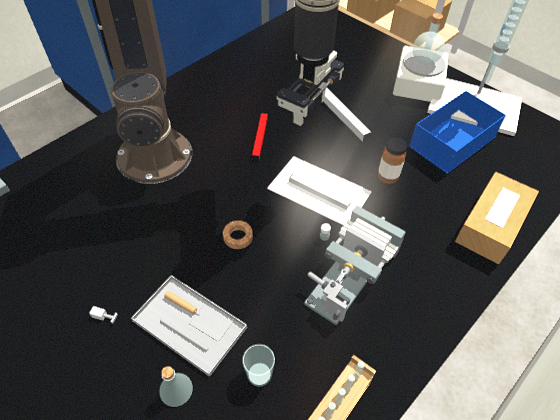

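The wrist picture shows the tube flat on the tile, from (287,30) to (287,213). The scene picture shows the handle past the dead point and the bystanders where they were. Handing in.

Run:
```python
from h import *
st()
from plant import close_job
print(close_job())
```

```text
t 37.35 p [0.4362 0.2394 0.2976] yawz -169.22 zdown [-1.e+00  1.e-04  8.e-04] F [ 0.17 -0.36 -0.7 ] M [-0.088  0.153  0.029] open 0.0876 j [ 51.4   1.2 -14.3  -0.  -74.5  49.4]
the job is handed in; nothing more can be done
None
```

I handed in the job at about 37 s with the handle thrown past its dead point and the tube back flat on the white tile. The hand-in reported no verdict.

- **Tube on:** I slid the tube onto the open handle's stub until it met the collar. The last readings showed about 5 N axial force.
- **Handle thrown:** I swung the handle round about its pin and crept on past the dead point until the side load climbed while the tail stopped moving. I held it there and then eased off. From the wrist readings I estimate roughly 12 N on the stop screw; that force was not measured directly.
- **Tube back:** I drew the tube off, with side force below 1 N in the readings, and lowered it until it touched the tile. I then released it and lifted clear.

**Last checks:**
- The scene camera, read before the tube was laid down, puts the handle about 3.5–4° past dead (stub tip roughly 5 mm beyond); this carries about 1–2° of uncertainty.
- The tube looks flat and well inside the tile's edge.
- The bystanders look unmoved in the pictures, and the gripper is open and clear.
- No check failed. The one disagreement was that the handle took more force near the dead point than the stated friction suggests (about 1.0 Nm against 0.5 Nm). I therefore judged the stop by the rise in force and by the tail in the pictures.

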